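# Cap the sample vials and clamp the tall one in the mixer

## Robot

A 7-joint arm with a two-finger parallel gripper is mounted at the origin on the work surface. World frame = base frame: x ahead of the robot, y to its left, z up, the work surface at z = 0. Lengths are in m, angles in rad, forces in N, time in s.
With the tool pointing down it reaches from about 0.425 to 0.875 m from the base axis. Payload 4.7 kg.
Tool frame: the origin (TCP) lies between the finger pads; the fingertips stand 19 mm ahead of it and the grasp point (between the pads) is the TCP (ctrl.tip_extent is the distance from the TCP to the fingertips, in m); z points along the fingers, y is the line along which they close (so a half turn about z gives the same grasp; the last joint's range is limited). The gripper opens to 87 mm and grips with 3 to 60 N. Pads are 19 mm wide; open, the fingers measure 117 mm over their backs; the gripper's body (75 mm by 190 mm) begins 51 mm behind the grasp point.
Start: joints at [-1.174, 0.321, -0.07, 1.45, 0.023, 1.371, -0.057], TCP at [0.243, 0.603, 0.242] pointing down, gripper open.
Joint ranges: [-2.86, 2.86], [-0.3, 2.09], [-1.38, 1.24], [0.06, 2.45], [-1.56, 4.7], [0.09, 2.05], [-2.69, 2.69]. Speed limits (rad/s): [2.57, 2.57, 3.14, 3.14, 3.14, 3.14, 3.14].

## Interface

Orientations are given as a rotation vector (axis times angle).
In Python, from bench import ctrl gives the robot as it stands.
- The arm moves only by the shell command python3 -m crank 'ROWS' [OPENING] [FORCE]. ROWS is JSON, a list of rows, each an object of numbers: "tx", "ty", "tz": the shift along the tool's x, y, z in mm; "turn": the turn about the tool's z in units of 5 degrees (1.0 is 5 degrees). In form: [{"tx": .., "ty": .., "tz": .., "turn": ..}, ...]. A call has 1 to 5 rows; each row is the pose to reach, as a shift and turn from the pose commanded when the call began, along the tool's axes at that moment; what a row does not reach only later rows make up. A row lasts 1/8 s, in which the tool goes at most 62.5 mm and 10.7 degrees, less where a joint would pass 70% of its speed; a pose out of reach is approached as far as the arm can. A call with a gripper value outside its range is refused whole. OPENING is the finger opening in mm, from 0 to 87, set as the call begins (- or left out, the last holds). The fingers move at their own pace and stop on an object; FORCE is the grip in N (left out, the last holds). Time passes only in rows, so rows that repeat a pose let the fingers close. It gives the time, the measured TCP pose, the force, the opening and the grip force at its end, in the units of the state.
- ctrl.get_state(): the state, without advancing time (a new reading comes with each control period).
- ctrl.get_image(name): name is "scene" or "side" or "wrist"; returns (picture, depth): 400x640x3 uint8, red, green, blue; 400x640 float32, m along the optical axis (not along the pixel's ray), 0 where there is no reading.
- ctrl.camera_model(name): a dict with "intrinsics" (3x3 intrinsics, pixels), "dist_coeffs" ([k1, k2, p1, p2, k3] as OpenCV has them; the pictures are not rectified), "origin" and "orientation" of the camera in the world. Camera axes: x right, y down, z forward; pixel columns grow to the right and rows downward; lengths in m; the calibration is good to about 2 mm. A picture is of the moment at which its call begins: read the wrist's pose just before it. camera_model takes no time and is no camera call; for the wrist camera it gives the pose at the moment of the call.
- ctrl.close_job(): hands the job in; it is judged then, once.
Trained networks look in the newest picture that a camera, given by its name, has taken for a name from the list of things; names that differ only in an ending like _2 or _b are one class to them, and where a whole thing is asked for, a point or a joint stands for the part that bears it (a point fixed in the world has none). Each returns a list of dicts, best first, with "confidence" (0 to 1); they miss things now and then, are a little off and sometimes report something else, mostly with a low value. They report only what shows in the picture. A call takes as long as a camera call. They do not tell look-alikes from the thing itself.
- ctrl.recognise(camera, query): "xyz" ([x, y, z] in m, in world coordinates, good to about 4 mm: the middle of the surface that is visible of it).
- ctrl.mark_of(camera, query): "xyz" ([x, y, z] in m, in world coordinates, good to about 4 mm: a listed point, or the origin of a listed thing).
The state is a dict: "time": time; "joint_positions": joint angles; "qd": joint speeds; "joint_torque": joint torques, N m; "position": TCP position; "tool_rot": TCP orientation; "ft_force": force on the tool from outside, world axes, zero at the start; "torque": the same for the moment, N m; "grip_width": opening from 0.0 (shut) to 1.0 (fully open); "grip_force": force on a finger pad.
Only numpy, scipy, OpenCV 4.12 (cv2) and the standard library are available. Lean on these libraries where they do the work, as an engineer would, in place of code of your own. Each camera call takes 0.05 s, during which the arm holds its last target. There are 200 camera calls.

## Task

Get the samples ready for mixing: press a lid fully home and level on every vial on the bench; any lid fits any vial, and spare lids may stay where they are. When all are capped, stand the tall vial upright in the mixer's open chuck and turn the chuck sleeve clockwise (seen from above) until the jaws hold it tight, leaving the short vials standing on the bench. Leave the other things on the bench as they are.

Things in the scene. Friction and masses are not known exactly. Their poses are not given: they have to be found in the camera images.
- mixer: vial mixer fixed to the bench: white housing 170 x 140 x 70 mm high (from 65 mm in front of the chuck axis to 105 mm behind it), with an upright three-jaw chuck on top. Origin on the chuck axis at bench height; z up, -x is the front
- chuck_floor (a point): on the chuck axis, at the rubber floor inside the chuck (86 mm above the bench) on which the vial stands; the mouth of the chuck is 24 mm higher. The open jaws leave a 36 mm wide opening
- sleeve_mid (a point): on the chuck axis, at mid height of the aluminium sleeve. The sleeve is a knurled upright ring 56 mm across and 34 mm high, from 76 to 110 mm above the bench; nothing stands higher beside it
- sleeve (a joint): turn of the chuck sleeve in rad: 0 = jaws fully open, grows when the sleeve is turned clockwise seen from above, which closes the three jaws by 2 mm each per rad; they meet a 28 mm vial at about 2.0. It stays where it is left and needs about 0.15 N m
- jaw0: steel jaw 0 of the chuck, inside the sleeve, moved by the sleeve alone: 5 mm thick, 10 wide, 20 high (90 to 110 mm above the bench). Its origin lies on the chuck axis, 89.5 mm above the bench, when open, and shifts with the jaw as it closes
- jaw1: steel jaw 1 of the chuck, inside the sleeve, moved by the sleeve alone: 5 mm thick, 10 wide, 20 high (90 to 110 mm above the bench). Its origin lies on the chuck axis, 89.5 mm above the bench, when open, and shifts with the jaw as it closes
- jaw2: steel jaw 2 of the chuck, inside the sleeve, moved by the sleeve alone: 5 mm thick, 10 wide, 20 high (90 to 110 mm above the bench). Its origin lies on the chuck axis, 89.5 mm above the bench, when open, and shifts with the jaw as it closes
- tall: the tall amber glass vial, 28 mm across and 52 mm high, open at the top (mouth 22 mm across) with a black rubber seal 4 mm down in the mouth that sinks 5 mm when pressed with 6 N and stays down. Origin: centre of its underside, z up
- tall_seat (a point): point on the axis of tall, 9 mm below its rim: where the underside of a fully seated lid's plug is
- short0: a short amber glass vial, 28 mm across and 36 mm high, open at the top (mouth 22 mm across) with a black rubber seal 4 mm down in the mouth that sinks 5 mm when pressed with 6 N and stays down. Origin: centre of its underside, z up. May be absent
- short0_seat (a point): point on the axis of short0, 9 mm below its rim: where the underside of a fully seated lid's plug is
- short1: a short amber glass vial, 28 mm across and 36 mm high, open at the top (mouth 22 mm across) with a black rubber seal 4 mm down in the mouth that sinks 5 mm when pressed with 6 N and stays down. Origin: centre of its underside, z up. May be absent
- short1_seat (a point): point on the axis of short1, 9 mm below its rim: where the underside of a fully seated lid's plug is
- short2: a short amber glass vial, 28 mm across and 36 mm high, open at the top (mouth 22 mm across) with a black rubber seal 4 mm down in the mouth that sinks 5 mm when pressed with 6 N and stays down. Origin: centre of its underside, z up. May be absent
- short2_seat (a point): point on the axis of short2, 9 mm below its rim: where the underside of a fully seated lid's plug is
- lid0: loose lid that fits any vial: white cap 25 mm across and 12 mm thick on a black plug 20 mm across and 9 mm long (21 mm in all). Stands on its plug. Origin: centre of the plug's underside, z up; the cap spans 9 to 21 mm above it; it is narrower than the vial, so a capped vial can be gripped by its glass. Laid on a vial it stands 5 mm proud until pressed down
- lid1: loose lid that fits any vial: white cap 25 mm across and 12 mm thick on a black plug 20 mm across and 9 mm long (21 mm in all). Stands on its plug. Origin: centre of the plug's underside, z up; the cap spans 9 to 21 mm above it; it is narrower than the vial, so a capped vial can be gripped by its glass. Laid on a vial it stands 5 mm proud until pressed down
- lid2: loose lid that fits any vial: white cap 25 mm across and 12 mm thick on a black plug 20 mm across and 9 mm long (21 mm in all). Stands on its plug. Origin: centre of the plug's underside, z up; the cap spans 9 to 21 mm above it; it is narrower than the vial, so a capped vial can be gripped by its glass. Laid on a vial it stands 5 mm proud until pressed down
- lid3: loose lid that fits any vial: white cap 25 mm across and 12 mm thick on a black plug 20 mm across and 9 mm long (21 mm in all). Stands on its plug. Origin: centre of the plug's underside, z up; the cap spans 9 to 21 mm above it; it is narrower than the vial, so a capped vial can be gripped by its glass. Laid on a vial it stands 5 mm proud until pressed down
- tape: roll of paper tape lying flat, 44 mm across, 15 high; a bystander. Origin: centre of its underside
- marker: marker pen lying along its y, 100 mm long, 12 wide, 11 high; a bystander. Origin: centre of its underside
- forceps: steel forceps lying along its y, 120 mm long, 10 wide, 12 high; a bystander. Origin: centre of its underside
- reagent: closed amber reagent bottle, 54 mm across, 95 high; a bystander. Origin: centre of its underside
- beaker: glass beaker, 60 mm across, 65 high; a bystander. Origin: centre of its underside
Not all that is in view belongs to the job. What is shaped like the lid1 but blue or purple is not meant.

How it is judged:
By the outcome, as a careful person would: the job done as asked, in the order asked, and still so for the second after the job is handed in, with the robot touching nothing.
Of short0, short1, short2 only 2 to 3 are there at a start; the rules pass over those that are not, and their reading is None.
At some moment in a run one of short0, short1, short2, lid0, lid1, lid2, lid3 may be knocked a few centimetres aside while the robot is not near it.
It also fails if it takes over 208 s, if anything falls off the work surface, if the arm or the gripper's body presses on something with over 40 N, if the wrist force passes 120 N, or if a joint passes its speed limit or range.

## Working session

There is one attempt and no reset: what is moved stays moved. The work goes in short steps, Python scripts to look and compute and a shell command to move; the robot and the scene stay as the last step left them, time stands still between calls to the robot, and variables do not carry over. Pictures are saved under pics/ and viewed, at most 14 in all, crops included, and the job is handed in when it is done.

```bash
mkdir -p pics; ls; python3 - <<'E'
from bench import ctrl
import cv2,numpy as np
s=ctrl.get_state();print(s['time'],s['position'],s['tool_rot'],s['grip_width'])
for n in ['scene','side']:
    im,d=ctrl.get_image(n);cv2.imwrite(f'pics/{n}0.png',im[:,:,::-1]);np.save(f'pics/{n}0.npy',d)
    m=ctrl.camera_model(n);print(n,m)
    for q in ['mixer','chuck_floor','tall','short0','lid1','tape','marker','forceps','reagent','beaker']:
        r=ctrl.mark_of(n,q);print(q,[(np.round(k['xyz'],3).tolist(),round(k['confidence'],2)) for k in r])
print(ctrl.get_state()['time'])
E
```

```text
pics
0.0 [0.24263387 0.60245577 0.24045918] [-5.97538112e-01 -3.08399466e+00  2.99199226e-03] 1.000000863447021
scene {'intrinsics': array([[362.59608668,   0.        , 319.52898242],
       [  0.        , 362.59608668, 205.81485442],
       [  0.        ,   0.        ,   1.        ]]), 'dist_coeffs': array([0.02297888, 0.        , 0.        , 0.        , 0.        ]), 'origin': array([0.84054814, 0.54777454, 0.55436029]), 'orientation': array([-0.62509469, -2.54160548,  1.3126895 ])}
mixer [([0.509, 0.207, 0.0], 0.9)]
chuck_floor [([0.506, 0.208, 0.084], 0.67), ([0.386, -0.014, 0.001], 0.49)]
tall [([0.455, 0.016, 0.002], 0.76)]
short0 [([0.491, -0.076, -0.001], 0.77), ([0.594, -0.074, 0.0], 0.67), ([0.503, -0.16, -0.0], 0.27)]
lid1 [([0.438, -0.34, 0.001], 0.62), ([0.556, -0.223, 0.004], 0.56), ([0.44, -0.219, -0.001], 0.48), ([0.623, -0.246, -0.002], 0.44), ([0.622, -0.177, -0.002], 0.43), ([0.57, -0.325, 0.006], 0.41)]
tape [([0.504, -0.158, -0.001], 0.55)]
marker [([0.384, -0.015, 0.001], 0.66)]
forceps [([0.572, -0.326, 0.005], 0.71), ([0.695, -0.118, 0.001], 0.65)]
reagent [([
[... 652 characters left out ...]
005], 0.35)]
short0 [([0.596, -0.077, -0.0], 0.78), ([0.505, 0.205, 0.095], 0.74), ([0.487, -0.077, 0.029], 0.62), ([0.556, -0.217, 0.0], 0.57), ([0.436, -0.221, 0.002], 0.56), ([0.487, -0.079, -0.001], 0.55)]
lid1 [([0.439, -0.22, -0.001], 0.77), ([0.553, -0.217, -0.001], 0.77), ([0.623, -0.239, -0.003], 0.66), ([0.569, -0.324, 0.0], 0.63), ([0.442, -0.342, -0.001], 0.59), ([0.617, -0.177, 0.0], 0.45)]
tape [([0.503, -0.153, -0.003], 0.9), ([0.554, -0.22, 0.001], 0.74), ([0.699, -0.118, -0.002], 0.49), ([0.443, -0.344, 0.0], 0.24)]
marker [([0.384, -0.01, 0.002], 0.65)]
forceps [([0.698, -0.119, -0.002], 0.55)]
reagent [([0.705, -0.271, 0.008], 0.86)]
beaker [([0.713, 0.012, 0.0], 0.9)]
1.1
```

View pics/scene0.png

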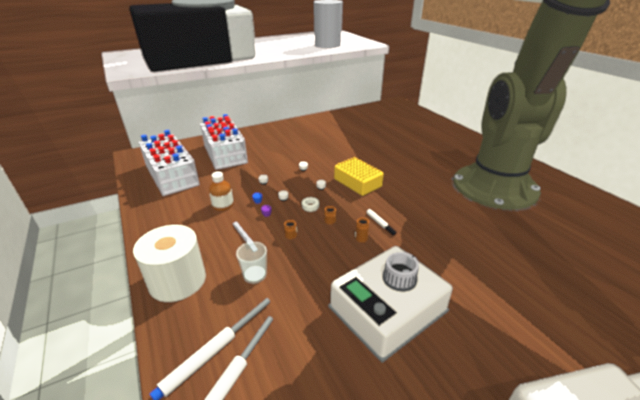

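View pics/side0.png

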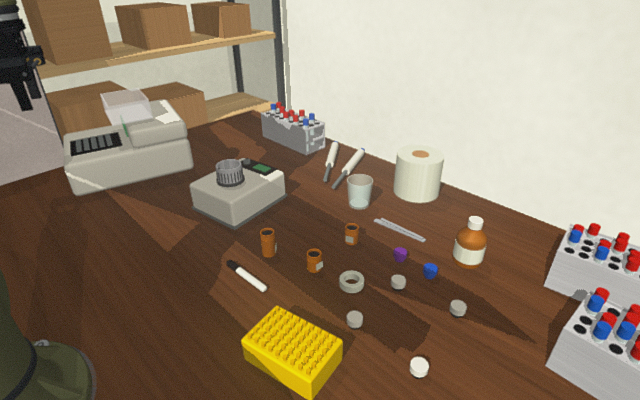

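The scene picture shows four white lids at (263,179), (303,166), (283,196) and (321,184). The blue (257,197) and purple (266,210) look-alikes are to be left, as is the tape ring (310,204). The tall vial is at (362,229) and the short vials at (330,214) and (291,228). The side view shows the same: lids (355,319), (398,282), (458,308), (419,367), blue (431,270), purple (400,254). Next, a wrist look over the lids.

```bash
cat > h.py <<'E'
from bench import ctrl
import cv2,numpy as np,sys
from scipy.spatial.transform import Rotation as R
def plan(x,y,z,yaw=None):
    """yaw: world azimuth (deg) of tool y"""
    s=ctrl.get_state();M=R.from_rotvec(s['tool_rot']).as_matrix()
    t=M.T@(np.array([x,y,z])-s['position'])*1000
    cur=np.degrees(np.arctan2(M[1,1],M[0,1])); u=0
    if yaw is not None: u=-(((yaw-cur)+180)%360-180)/5
    print('tx %.1f ty %.1f tz %.1f turn %.2f'%(*t,u))
def st():
    s=ctrl.get_state();M=R.from_rotvec(s['tool_rot']).as_matrix()
    print('t %.1f'%s['time'],'pos',np.round(s['position'],4),'yaw %.1f'%np.degrees(np.arctan2(M[1,1],M[0,1])),'tilt',np.round(M[:2,2],3),'F',np.round(s['ft_force'],1),'w %.1f gf %.1f'%(s['grip_width']*87,s['grip_force']),'q7 %.2f'%s['joint_positions'][6])
def det(cam,*qs):
    for q in qs:
        r=ctrl.mark_of(cam,q);print(cam,q,[(np.round(k['xyz'],3).tolist(),round(k['confidence'],2)) for k in r])
def shot(name,file):
    m=ctrl.camera_model(name);im,d=ctrl.get_image(name);cv2.imwrite(f'pics/{file}.png',im[:,:,::-1]);return m,im,d
def cloud(m,d):
    h,w=d.shape;uv=np.stack(np.meshgrid(np.arange(w),np.arange(h)),-1).reshape(-1,1,2).astype(np.float32)
    n=cv2.undistortPoints(uv,m['intrinsics'],m['dist_coeffs']).reshape(h,w,2)
    P=np.dstack([n*d[...,None],d])@R.from_rotvec(m['orientation']).as_matrix().T+m['origin']
    P[d==0]=np.nan;return P
def circ(P,xy,zlo,zhi,r=.022):
    """fit top disc of an object near xy in the cloud: min enclosing circle of points with zlo<z<zhi"""
    k=(np.hypot(P[...,0]-xy[0],P[...,1]-xy[1])<r)&(P[...,2]>zlo)&(P[...,2]<zhi)
    q=P[k]
    if len(q)<8: return print(xy,'few',len(q))
    c,rr=cv2.minEnclosingCircle((q[:,:2]*1000).astype(np.float32))
    print(xy,'n',len(q),'c %.1f %.1f r %.1f'%(*c,rr),'ztop %.1f'%(np.percentile(q[:,2],90)*1000),'mid',np.round((q[:,:2].min(0)+q[:,:2].max(0))*500,1))
if __name__=='__main__': st(); len(sys.argv)>1 and plan(*map(float,sys.argv[1:]))
E
python3 h.py 0.49 -0.16 0.30 0
```

```text
t 1.1 pos [0.2428 0.603  0.2416] yaw 68.1 tilt [0. 0.] F [-0.1  0.1 -0.1] w 87.1 gf 0.0 q7 -0.06
tx -514.2 ty -615.4 tz -58.4 turn 13.61
```

```bash
python3 - <<'E'
from h import *
for n in ['scene','side']:
    m=ctrl.camera_model(n);P=cloud(m,np.load(f'pics/{n}0.npy'));print(n)
    for xy in [(.439,-.22),(.554,-.22),(.57,-.325),(.44,-.342)]: circ(P,xy,.014,.04)
    for xy in [(.489,-.077),(.595,-.075),(.456,.015)]: circ(P,xy,.025,.08)
    circ(P,(.505,.208),.1,.13,.035)
E
```

```text
scene
(0.439, -0.22) n 50 c 441.0 -219.5 r 13.2 ztop 21.9 mid [ 441.8 -219.1]
(0.554, -0.22) n 55 c 556.3 -216.1 r 12.8 ztop 21.9 mid [ 556.8 -216.6]
(0.57, -0.325) n 47 c 573.3 -320.6 r 13.4 ztop 21.9 mid [ 574.5 -321. ]
(0.44, -0.342) n 39 c 439.1 -335.7 r 13.6 ztop 22.1 mid [ 439.6 -336.6]
(0.489, -0.077) n 98 c 490.6 -75.7 r 14.8 ztop 36.5 mid [491.1 -76.4]
(0.595, -0.075) n 113 c 600.3 -70.1 r 15.1 ztop 36.3 mid [600.5 -69.8]
(0.456, 0.015) n 187 c 458.5 17.5 r 15.1 ztop 51.9 mid [459.5  17.5]
(0.505, 0.208) n 460 c 506.2 209.6 r 29.2 ztop 110.8 mid [506.7 208.5]
side
(0.439, -0.22) n 196 c 436.9 -220.6 r 13.6 ztop 20.5 mid [ 436.9 -221.8]
(0.554, -0.22) n 143 c 551.7 -219.3 r 13.2 ztop 20.8 mid [ 552.7 -219.9]
(0.57, -0.325) n 187 c 570.7 -323.0 r 13.2 ztop 21.3 mid [ 570.2 -323.4]
(0.44, -0.342) n 271 c 435.5 -340.4 r 12.9 ztop 21.6 mid [ 435.4 -340.4]
(0.489, -0.077) n 180 c 486.5 -77.8 r 15.4 ztop 35.1 mid [487.1 -79. ]
(0.595, -0.075) n 142 c 595.9 -72.3 r 15.1 ztop 35.5 mid [596.1 -72.4]
(0.456, 0.015) n 256 c 454.8 15.6 r 15.3 ztop 51.0 mid [453.8  14.8]
(0.505, 0.208) n 258 c 500.8 206.4 r 28.9 ztop 109.3 mid [500.4 206.8]
```

```bash
python3 -m crank '[{"tx":-305,"ty":-204,"tz":-30,"turn":13.6},{"tx":-305,"ty":-204,"tz":-30,"turn":13.6},{"tx":-305,"ty":-204,"tz":-30,"turn":13.6},{"tx":-305,"ty":-204,"tz":-30,"turn":13.6},{"tx":-305,"ty":-204,"tz":-30,"turn":13.6}]'; python3 h.py 0.49 -0.16 0.30 0
```

```text
time: 1.72
position: [0.4193, 0.3439, 0.2676]
tool_rot: [1.934, 2.476, 0.002]
ft_force: [0.5, 0.6, -0.5]
grip_width: 1.0
grip_force: 0.0
t 1.7 pos [0.4193 0.3439 0.2676] yaw 14.0 tilt [0.001 0.001] F [ 0.5  0.6 -0.5] w 87.0 gf 0.0 q7 -0.48
tx -506.0 ty -53.3 tz -32.8 turn 2.80
```

```bash
python3 -m crank '[{"tx":-506,"ty":-53,"tz":-33,"turn":2.8},{"tx":-506,"ty":-53,"tz":-33,"turn":2.8},{"tx":-506,"ty":-53,"tz":-33,"turn":2.8},{"tx":-506,"ty":-53,"tz":-33,"turn":2.8},{"tx":-506,"ty":-53,"tz":-33,"turn":2.8}]'>/dev/null; python3 h.py 0.49 -0.16 0.30 0
```

```text
t 2.4 pos [0.4638 0.0351 0.2878] yaw 0.4 tilt [0.001 0.001] F [ 1.3 -0.1 -0.1] w 87.2 gf 0.0 q7 -0.18
tx -195.2 ty 25.0 tz -12.4 turn 0.07
```

```bash
python3 -m crank '[{"tx":-195,"ty":25,"tz":-12,"turn":0.1},{"tx":-195,"ty":25,"tz":-12,"turn":0.1},{"tx":-195,"ty":25,"tz":-12,"turn":0.1},{"tx":-195,"ty":25,"tz":-12,"turn":0.1},{"tx":-195,"ty":25,"tz":-12,"turn":0.1}]'>/dev/null; python3 - <<'E'
from h import *
st();m,im,d=shot('wrist','w0');np.save('pics/w0.npy',d)
print(m['origin'],m['orientation'])
P=cloud(m,d)
for xy in [(.439,-.22),(.554,-.22),(.57,-.325),(.44,-.342)]: circ(P,xy,.014,.04)
for xy in [(.489,-.077),(.595,-.075),(.456,.015)]: circ(P,xy,.028,.08)
det('wrist','lid0','short0','tall')
E
```

```text
t 3.0 pos [ 0.4898 -0.1577  0.2992] yaw -0.2 tilt [-0.     0.001] F [-1.3  0.6  0.1] w 86.7 gf 0.0 q7 0.26
[ 0.48880719 -0.09203369  0.44399647] [ 2.89550366e+00 -6.59558553e-03  2.89549555e-05]
(0.439, -0.22) n 203 c 437.9 -220.3 r 12.4 ztop 23.4 mid [ 438.4 -220.3]
(0.554, -0.22) n 207 c 552.7 -218.7 r 12.8 ztop 23.4 mid [ 552.8 -218.9]
(0.57, -0.325) n 132 c 570.9 -322.7 r 12.5 ztop 23.3 mid [ 571.1 -325.7]
(0.44, -0.342) n 189 c 436.0 -339.3 r 12.7 ztop 23.1 mid [ 436.7 -339.3]
(0.489, -0.077) n 299 c 487.5 -77.8 r 13.7 ztop 37.9 mid [487.9 -77.5]
(0.595, -0.075) n 345 c 596.8 -71.9 r 14.0 ztop 37.7 mid [596.9 -72. ]
(0.456, 0.015) n 514 c 455.3 15.8 r 14.0 ztop 53.7 mid [455.8  15.5]
wrist lid0 [([0.621, -0.178, 0.0], 0.64), ([0.57, -0.326, 0.001], 0.59), ([0.438, -0.342, -0.0], 0.58), ([0.62, -0.241, 0.004], 0.58), ([0.553, -0.217, 0.002], 0.55), ([0.44, -0.218, 0.001], 0.51)]
wrist short0 [([0.598, -0.071, -0.001], 0.93), ([0.489, -0.078, 0.0], 0.55)]
wrist tall [([0.456, 0.018, -0.004], 0.81)]
```

View pics/w0.png

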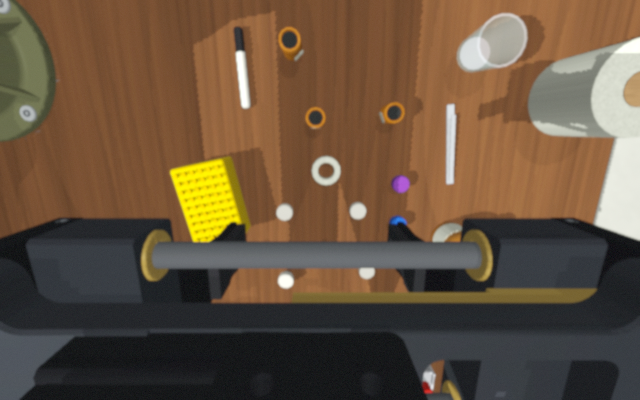

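The wrist view agrees with both fixed cameras. White lids are at (285,212), (358,211), (286,281) and (367,272); the purple (401,184) and blue (398,221) ones are excluded. The vials are at (290,40), (316,117) and (394,112). Lids A (285,212) and B (358,211) come first. I'll centre each part by a light squeeze in two directions, because the fit has only 1 mm of play per side.

```bash
python3 -m crank '[{"tx":-63,"ty":-52,"tz":50},{"tx":-63,"ty":-52,"tz":100},{"tx":-63,"ty":-52,"tz":150},{"tx":-63,"ty":-52,"tz":200},{"tx":-63,"ty":-52,"tz":200}]' 50 3 >/dev/null;  python3 - <<'E'
from h import *
m,im,d=shot('wrist','w1');st();P=cloud(m,d)
for xy in [(.439,-.22),(.554,-.22)]: circ(P,xy,.014,.04)
plan(.438,-.220,.030,0)
E
```

```text
t 3.2 pos [ 0.4901 -0.1559  0.2991] yaw 0.0 tilt [-0.     0.001] F [-0.1 -0.2 -0.3] w 86.6 gf 0.0 q7 0.26
(0.439, -0.22) n 205 c 437.8 -220.0 r 12.6 ztop 23.2 mid [ 437.8 -220.1]
(0.554, -0.22) n 207 c 553.0 -218.5 r 12.6 ztop 23.4 mid [ 552.9 -218.2]
tx -64.3 ty -52.1 tz 269.1 turn 0.01$[0]: bad value
```

View pics/w1.png

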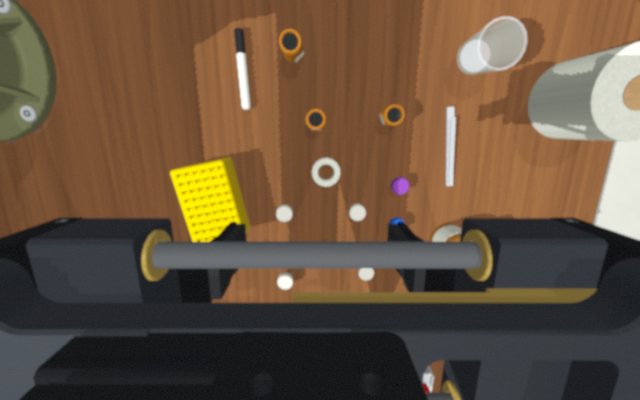

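The call was refused because every key is required, so the picture is unchanged. Retrying with "turn" included.

```bash
python3 -m crank '[{"tx":-63,"ty":-52,"tz":50,"turn":0},{"tx":-63,"ty":-52,"tz":100,"turn":0},{"tx":-63,"ty":-52,"tz":150,"turn":0},{"tx":-63,"ty":-52,"tz":200,"turn":0},{"tx":-63,"ty":-52,"tz":200,"turn":0}]' 50 3 | head -2;  python3 h.py .438 -.220 .030 0; python3 -m crank '[{"tx":0,"ty":0,"tz":0,"turn":0},{"tx":0,"ty":0,"tz":0,"turn":0}]' | sed -n 2p; python3 -m crank '[{"tx":0,"ty":0,"tz":0,"turn":0}]' | sed -n 2p
```

```text
time: 3.85
position: [0.4349, -0.2188, 0.0963]
t 3.9 pos [ 0.4349 -0.2188  0.0963] yaw -0.1 tilt [-0.008  0.001] F [0.8 0.2 0.2] w 51.3 gf 0.0 q7 0.52
tx -1.3 ty 3.7 tz 66.3 turn -0.02
position: [0.4398, -0.2209, 0.1016]
position: [0.439, -0.2207, 0.1008]
```

```bash
python3 -m crank '[{"tx":1,"ty":-1,"tz":40,"turn":0},{"tx":1,"ty":-1,"tz":71,"turn":0},{"tx":1,"ty":-1,"tz":71,"turn":0},{"tx":1,"ty":-1,"tz":71,"turn":0}]' 50 3 | sed -n 2p;  python3 -m crank '[{"tx":0,"ty":0,"tz":0,"turn":0},{"tx":0,"ty":0,"tz":0,"turn":0},{"tx":0,"ty":0,"tz":0,"turn":0},{"tx":0,"ty":0,"tz":0,"turn":0},{"tx":0,"ty":0,"tz":0,"turn":0}]' 15 3; python3 h.py .438 -.22 .03 0
```

```text
position: [0.4377, -0.2201, 0.0296]
time: 5.35
position: [0.4371, -0.2196, 0.0286]
tool_rot: [2.224, 2.218, 0.001]
ft_force: [-0.9, 1.2, 3.3]
grip_width: 0.287
grip_force: 3.0
t 5.3 pos [ 0.4371 -0.2196  0.0286] yaw -0.1 tilt [0.001 0.   ] F [-0.9  1.2  3.3] w 25.0 gf 3.0 q7 0.63
tx -0.4 ty 0.9 tz -1.4 turn -0.03
```

```bash
python3 -m crank '[{"tx":0,"ty":0,"tz":0,"turn":0},{"tx":0,"ty":0,"tz":0,"turn":0},{"tx":0,"ty":0,"tz":0,"turn":2},{"tx":0,"ty":0,"tz":0,"turn":4},{"tx":0,"ty":0,"tz":0,"turn":6}]' 50 3 | sed -n 2p; python3 -m crank '[{"tx":0,"ty":0,"tz":0,"turn":2},{"tx":0,"ty":0,"tz":0,"turn":4},{"tx":0,"ty":0,"tz":0,"turn":6},{"tx":0,"ty":0,"tz":0,"turn":8},{"tx":0,"ty":0,"tz":0,"turn":10}]' | sed -n 2p;  python3 -m crank '[{"tx":0,"ty":0,"tz":0,"turn":2},{"tx":0,"ty":0,"tz":0,"turn":2},{"tx":0,"ty":0,"tz":0,"turn":2},{"tx":0,"ty":0,"tz":0,"turn":2}]' | sed -n 2p; python3 h.py .438 -.22 .03 -90
python3 -m crank '[{"tx":0,"ty":0,"tz":0,"turn":0},{"tx":0,"ty":0,"tz":0,"turn":0},{"tx":0,"ty":0,"tz":0,"turn":0},{"tx":0,"ty":0,"tz":0,"turn":0}]' 15 3|sed -n 2p; python3 h.py; python3 -m crank '[{"tx":0,"ty":0,"tz":0,"turn":0},{"tx":0,"ty":0,"tz":0,"turn":0}]' 15 30|sed -n 2p; python3 h.py
```

```text
position: [0.4366, -0.2195, 0.0281]
position: [0.4366, -0.2195, 0.0281]
position: [0.4368, -0.2195, 0.0283]
t 7.1 pos [ 0.4368 -0.2195  0.0283] yaw -90.1 tilt [0. 0.] F [-0.1 -0.   0.4] w 50.1 gf 0.0 q7 -0.77
tx 1.2 ty 0.5 tz -1.7 turn -0.01
position: [0.4368, -0.2196, 0.0283]
t 7.6 pos [ 0.4368 -0.2196  0.0283] yaw -90.1 tilt [0. 0.] F [ 0.1 -0.5 -0.8] w 25.0 gf 3.0 q7 -0.77
position: [0.4368, -0.2196, 0.0283]
t 7.8 pos [ 0.4368 -0.2196  0.0283] yaw -90.1 tilt [ 0. -0.] F [ 0.3  0.1 -0.6] w 24.0 gf 30.0 q7 -0.77
```

```bash
python3 -m crank '[{"tx":0,"ty":0,"tz":0,"turn":0},{"tx":0,"ty":0,"tz":0,"turn":0},{"tx":0,"ty":0,"tz":-50,"turn":0},{"tx":0,"ty":0,"tz":-75,"turn":0},{"tx":25,"ty":-50,"tz":-75,"turn":0}]' 55 3 | sed -n 2p; python3 -m crank '[{"tx":15,"ty":-50,"tz":0,"turn":0},{"tx":25,"ty":-92,"tz":0,"turn":0},{"tx":25,"ty":-92,"tz":0,"turn":0},{"tx":25,"ty":-92,"tz":0,"turn":0},{"tx":25,"ty":-92,"tz":0,"turn":0}]' | sed -n 2p; python3 h.py .4865 -.0772 .03 -90
```

```text
position: [0.4624, -0.1734, 0.1057]
position: [0.4867, -0.0793, 0.1033]
t 9.1 pos [ 0.4867 -0.0793  0.1033] yaw -90.3 tilt [ 0. -0.] F [ 0.1  0.2 -1.4] w 55.2 gf 0.0 q7 -1.26
tx -0.2 ty -2.1 tz 73.3 turn -0.06
```

```bash
python3 -m crank '[{"tx":0,"ty":0,"tz":40,"turn":0},{"tx":0,"ty":0,"tz":73,"turn":0},{"tx":0,"ty":0,"tz":73,"turn":0},{"tx":0,"ty":0,"tz":73,"turn":0},{"tx":0,"ty":0,"tz":73,"turn":0}]' 55 3 | sed -n 2p;  python3 h.py; python3 -m crank '[{"tx":0,"ty":0,"tz":0,"turn":0},{"tx":0,"ty":0,"tz":0,"turn":0},{"tx":0,"ty":0,"tz":0,"turn":0},{"tx":0,"ty":0,"tz":0,"turn":0},{"tx":0,"ty":0,"tz":0,"turn":0}]' 15 3 | sed -n 2p;python3 h.py; python3 -m crank '[{"tx":0,"ty":0,"tz":0,"turn":0},{"tx":0,"ty":0,"tz":0,"turn":0},{"tx":0,"ty":0,"tz":0,"turn":-2},{"tx":0,"ty":0,"tz":0,"turn":-4},{"tx":0,"ty":0,"tz":0,"turn":-6}]' 55 3 | sed -n 2p; python3 -m crank '[{"tx":0,"ty":0,"tz":0,"turn":-2},{"tx":0,"ty":0,"tz":0,"turn":-4},{"tx":0,"ty":0,"tz":0,"turn":-6},{"tx":0,"ty":0,"tz":0,"turn":-8},{"tx":0,"ty":0,"tz":0,"turn":-10}]' | sed -n 2p;  python3 -m crank '[{"tx":0,"ty":0,"tz":0,"turn":-2},{"tx":0,"ty":0,"tz":0,"turn":-2},{"tx":0,"ty":0,"tz":0,"turn":-2},{"tx":0,"ty":0,"tz":0,"turn":-2}]' | sed -n 2p; python3 h.py 
python3 -m crank '[{"tx":0,"ty":0,"tz":0,"turn":0},{"tx":0,"ty":0,"tz":0,"turn":0},{"tx":0,"ty":0,"tz":0,"turn":0},{"tx":0,"ty":0,"tz":0,"turn":0}]' 15 3|sed -n 2p; python3 h.py
```

```text
position: [0.4883, -0.078, 0.0317]
t 9.7 pos [ 0.4883 -0.078   0.0317] yaw -90.2 tilt [0.003 0.001] F [-0.4 -0.7  0.2] w 55.0 gf 0.0 q7 -1.12
position: [0.4872, -0.0776, 0.0303]
t 10.3 pos [ 0.4872 -0.0776  0.0303] yaw -90.1 tilt [0. 0.] F [-0.8 -0.6  1.4] w 27.9 gf 3.0 q7 -1.12
position: [0.4871, -0.0777, 0.0302]
position: [0.487, -0.0779, 0.0302]
position: [0.4871, -0.0778, 0.0302]
t 12.1 pos [ 0.4871 -0.0778  0.0302] yaw -0.2 tilt [-0. -0.] F [0.3 1.  0.8] w 54.7 gf 0.0 q7 0.30
position: [0.4872, -0.0777, 0.0303]
t 12.6 pos [ 0.4872 -0.0777  0.0303] yaw -0.2 tilt [0. 0.] F [ 0.8 -0.  -0.3] w 27.4 gf 3.0 q7 0.30
```

```bash
python3 -m crank '[{"tx":0,"ty":0,"tz":0,"turn":0},{"tx":0,"ty":0,"tz":0,"turn":0},{"tx":0,"ty":0,"tz":-40,"turn":0},{"tx":0,"ty":0,"tz":-70,"turn":0},{"tx":-42,"ty":-20,"tz":-70,"turn":0}]' 50 3 | sed -n 2p; python3 -m crank '[{"tx":-50,"ty":-15,"tz":0,"turn":0},{"tx":-100,"ty":-30,"tz":0,"turn":0},{"tx":-100,"ty":-30.3,"tz":0,"turn":0},{"tx":-100,"ty":-30.3,"tz":30,"turn":0},{"tx":-100,"ty":-30.3,"tz":30,"turn":0}]' | sed -n 2p; python3 -m crank '[{"tx":0,"ty":0,"tz":40,"turn":0},{"tx":0,"ty":0,"tz":40,"turn":0},{"tx":0,"ty":0,"tz":40,"turn":0},{"tx":0,"ty":0,"tz":40,"turn":0},{"tx":0,"ty":0,"tz":40,"turn":0}]' | sed -n 2p;  python3 -m crank '[{"tx":0,"ty":0,"tz":0,"turn":0},{"tx":0,"ty":0,"tz":0,"turn":0},{"tx":0,"ty":0,"tz":0,"turn":0}]' | sed -n 2p;  python3 h.py .4368 -.2196 .03 0
```

```text
position: [0.4704, -0.1176, 0.1028]
position: [0.435, -0.2182, 0.0687]
position: [0.4373, -0.2197, 0.0313]
position: [0.4364, -0.2196, 0.0303]
t 14.8 pos [ 0.4364 -0.2196  0.0303] yaw -0.1 tilt [0. 0.] F [0.5 0.5 0.6] w 49.8 gf 0.0 q7 0.64
tx -0.0 ty 0.4 tz 0.3 turn -0.03
```

```bash
python3 -m crank '[{"tx":0,"ty":0,"tz":0,"turn":0},{"tx":0,"ty":0,"tz":0,"turn":0},{"tx":0,"ty":0,"tz":0,"turn":0},{"tx":0,"ty":0,"tz":0,"turn":0}]' 10 30 | sed -n 2p; python3 h.py .4872 -.0777 .0903 0
python3 -m crank '[{"tx":0,"ty":0,"tz":-30,"turn":0},{"tx":0,"ty":0,"tz":-60,"turn":0},{"tx":0,"ty":0,"tz":-60,"turn":0},{"tx":47,"ty":17,"tz":-60,"turn":0},{"tx":94,"ty":34,"tz":-60,"turn":0}]' | sed -n 2p; python3 -m crank '[{"tx":30,"ty":10,"tz":0,"turn":0},{"tx":48,"ty":16.5,"tz":0,"turn":0},{"tx":48,"ty":16.5,"tz":0,"turn":0},{"tx":48,"ty":16.5,"tz":0,"turn":0},{"tx":48,"ty":16.5,"tz":0,"turn":0}]' | sed -n 2p; python3 -m crank '[{"tx":0,"ty":0,"tz":0,"turn":0},{"tx":0,"ty":0,"tz":0,"turn":0},{"tx":0,"ty":0,"tz":0,"turn":0},{"tx":0,"ty":0,"tz":0,"turn":0}]' | sed -n 2p; python3 h.py .4872 -.0777 .0623 0; python3 - <<'E'
from h import *
m,im,d=shot('side','s1');cv2.imwrite('pics/s1c.png',cv2.resize(im[180:340,240:440,::-1],None,fx=4,fy=3.75))
m,im,d=shot('wrist','w2');P=cloud(m,d)
for xy in [(.595,-.075),(.456,.015)]: circ(P,xy,.028,.08)
E
```

```text
position: [0.4365, -0.2196, 0.0302]
t 15.3 pos [ 0.4365 -0.2196  0.0302] yaw -0.1 tilt [0. 0.] F [-0.1  0.5  0.1] w 23.5 gf 30.0 q7 0.64
tx 142.0 ty 50.4 tz -60.1 turn -0.03
position: [0.4704, -0.1248, 0.0895]
position: [0.4869, -0.0793, 0.0902]
position: [0.4873, -0.0777, 0.0903]
t 17.1 pos [ 0.4873 -0.0777  0.0903] yaw -0.1 tilt [0. 0.] F [-0.5  0.1  0.2] w 23.9 gf 30.0 q7 0.22
tx -0.0 ty -0.1 tz 28.0 turn -0.03
(0.595, -0.075) n 1141 c 596.4 -72.1 r 14.1 ztop 37.6 mid [596.3 -71.4]
(0.456, 0.015) n 1926 c 455.1 15.7 r 13.9 ztop 53.7 mid [455.1  15.5]
```

View pics/s1c.png

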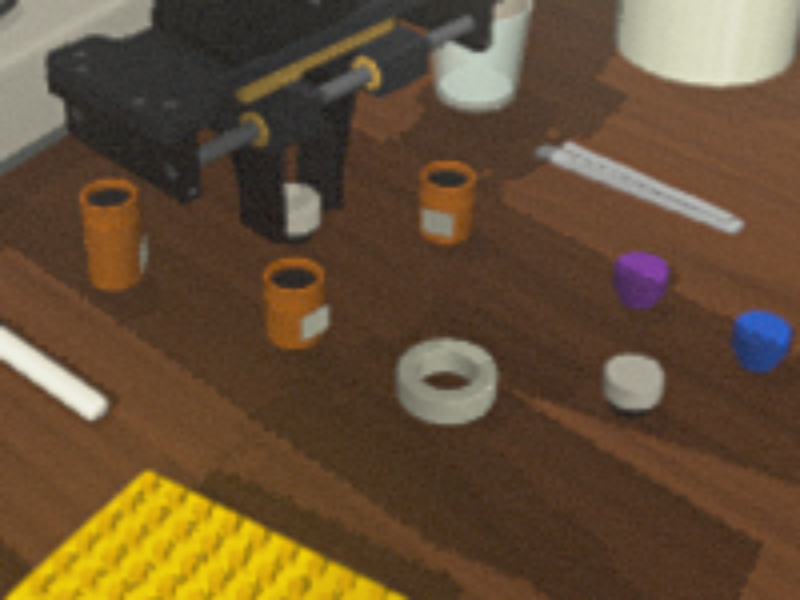

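The crop shows the lid at (300,210) held level above the open short vial (295,300). Descending to the seal.

```bash
python3 -m crank '[{"tx":0,"ty":0,"tz":12,"turn":0},{"tx":0,"ty":0,"tz":20,"turn":0},{"tx":0,"ty":0,"tz":23,"turn":0},{"tx":0,"ty":0,"tz":26,"turn":0},{"tx":0,"ty":0,"tz":26,"turn":0}]' | sed -n '2p;4p';python3 h.py;  python3 -m crank '[{"tx":0,"ty":0,"tz":2,"turn":0},{"tx":0,"ty":0,"tz":3,"turn":0},{"tx":0,"ty":0,"tz":3,"turn":0},{"tx":0,"ty":0,"tz":3,"turn":0}]' | sed -n '2p;4p'; python3 h.py .4872 -.0777 .0573 0
```

```text
position: [0.4872, -0.0778, 0.0641]
ft_force: [-0.4, 0.5, -0.2]
t 17.8 pos [ 0.4872 -0.0778  0.0641] yaw -0.2 tilt [-0. -0.] F [-0.4  0.5 -0.2] w 24.0 gf 30.0 q7 0.26
position: [0.4877, -0.0777, 0.0617]
ft_force: [-0.8, 1.3, 5.6]
t 18.3 pos [ 0.4877 -0.0777  0.0617] yaw -0.1 tilt [0.001 0.   ] F [-0.8  1.3  5.6] w 24.1 gf 30.0 q7 0.26
tx 0.0 ty -0.5 tz 4.4 turn -0.03
```

Seal contact is where expected (5.6 N at 61.7 mm). Pressing home.

```bash
python3 -m crank '[{"tx":0,"ty":0,"tz":1.5,"turn":0},{"tx":0,"ty":0,"tz":3,"turn":0},{"tx":0,"ty":0,"tz":4.5,"turn":0},{"tx":0,"ty":0,"tz":5,"turn":0},{"tx":0,"ty":0,"tz":5,"turn":0}]' | sed -n '2p;4p'; python3 -m crank '[{"tx":0,"ty":0,"tz":0.5,"turn":0},{"tx":0,"ty":0,"tz":0.5,"turn":0},{"tx":0,"ty":0,"tz":0.5,"turn":0}]' | sed -n '2p;4p';python3 h.py
```

```text
position: [0.4877, -0.0778, 0.0571]
ft_force: [-2.1, 0.6, 9.2]
position: [0.4878, -0.0778, 0.057]
ft_force: [-3.3, 1.1, 13.5]
t 19.3 pos [ 0.4878 -0.0778  0.057 ] yaw -0.1 tilt [0.001 0.001] F [-3.3  1.1 13.5] w 24.2 gf 30.0 q7 0.27
```

```bash
python3 -m crank '[{"tx":0,"ty":0,"tz":0,"turn":0},{"tx":0,"ty":0,"tz":0,"turn":0},{"tx":0,"ty":0,"tz":0,"turn":0},{"tx":0,"ty":0,"tz":-50,"turn":0},{"tx":0,"ty":0,"tz":-70,"turn":0}]' 55 3 | sed -n '2p;4p'; python3 -m crank '[{"tx":3,"ty":55,"tz":0,"turn":0},{"tx":6,"ty":108,"tz":0,"turn":0},{"tx":6,"ty":108,"tz":0,"turn":0},{"tx":6,"ty":108,"tz":0,"turn":0},{"tx":6,"ty":108,"tz":0,"turn":0}]' | sed -n '2p;4p';python3 - <<'E'
from h import *
for n in ['scene','side']:
    m,im,d=shot(n,n+'2');P=cloud(m,d)
    for xy in [(.487,-.077)]: circ(P,xy,.038,.07)
    for xy in [(.554,-.22),(.57,-.325),(.44,-.342)]: circ(P,xy,.014,.04)
plan(.5955,-.0715,.03,0)
E
```

```text
position: [0.4884, -0.078, 0.1277]
ft_force: [0.6, -0.1, 0.4]
position: [0.5943, -0.0724, 0.1259]
ft_force: [0.8, -0.2, 0.5]
(0.487, -0.077) n 86 c 490.2 -76.4 r 13.2 ztop 48.9 mid [490.3 -76.3]
(0.554, -0.22) n 55 c 557.9 -216.5 r 12.5 ztop 22.8 mid [ 557.  -216.9]
(0.57, -0.325) few 6
(0.44, -0.342) few 2
(0.487, -0.077) n 146 c 486.4 -78.3 r 13.8 ztop 47.8 mid [486.4 -78.1]
(0.554, -0.22) n 146 c 552.0 -220.1 r 12.6 ztop 20.8 mid [ 551.8 -220. ]
(0.57, -0.325) n 187 c 570.6 -322.9 r 13.5 ztop 21.3 mid [ 570.1 -323.5]
(0.44, -0.342) n 275 c 435.5 -340.2 r 13.0 ztop 21.3 mid [ 435.7 -340.4]
tx 0.5 ty 0.8 tz 96.3 turn -0.04
```

```bash
python3 -m crank '[{"tx":0,"ty":0.5,"tz":50,"turn":0},{"tx":0,"ty":0.5,"tz":96,"turn":0},{"tx":0,"ty":0.5,"tz":96,"turn":0},{"tx":0,"ty":0.5,"tz":96,"turn":0},{"tx":0,"ty":0.5,"tz":96,"turn":0}]' 55 3 | sed -n 2p;   python3 -m crank '[{"tx":0,"ty":0,"tz":0,"turn":0},{"tx":0,"ty":0,"tz":0,"turn":0},{"tx":0,"ty":0,"tz":0,"turn":0},{"tx":0,"ty":0,"tz":0,"turn":0},{"tx":0,"ty":0,"tz":0,"turn":0}]' 15 3 | sed -n 2p;python3 h.py; python3 -m crank '[{"tx":0,"ty":0,"tz":0,"turn":0},{"tx":0,"ty":0,"tz":0,"turn":0},{"tx":0,"ty":0,"tz":0,"turn":2},{"tx":0,"ty":0,"tz":0,"turn":4},{"tx":0,"ty":0,"tz":0,"turn":6}]' 55 3 | sed -n 2p; python3 -m crank '[{"tx":0,"ty":0,"tz":0,"turn":2},{"tx":0,"ty":0,"tz":0,"turn":4},{"tx":0,"ty":0,"tz":0,"turn":6},{"tx":0,"ty":0,"tz":0,"turn":8},{"tx":0,"ty":0,"tz":0,"turn":10}]' | sed -n 2p;  python3 -m crank '[{"tx":0,"ty":0,"tz":0,"turn":2},{"tx":0,"ty":0,"tz":0,"turn":2},{"tx":0,"ty":0,"tz":0,"turn":2},{"tx":0,"ty":0,"tz":0,"turn":2}]' | sed -n 2p; python3 h.py 
python3 -m crank '[{"tx":0,"ty":0,"tz":0,"turn":0},{"tx":0,"ty":0,"tz":0,"turn":0},{"tx":0,"ty":0,"tz":0,"turn":0},{"tx":0,"ty":0,"tz":0,"turn":0}]' 15 3|sed -n 2p; python3 h.py
```

```text
position: [0.5975, -0.0722, 0.0322]
position: [0.5962, -0.072, 0.03]
t 21.9 pos [ 0.5962 -0.072   0.03  ] yaw -0.1 tilt [0.001 0.   ] F [1.4 0.  1.6] w 28.7 gf 3.0 q7 0.38
position: [0.5956, -0.072, 0.0296]
position: [0.5956, -0.0719, 0.0296]
position: [0.5958, -0.0719, 0.0298]
t 23.7 pos [ 0.5958 -0.0719  0.0298] yaw -90.1 tilt [0. 0.] F [ 0.1  0.9 -0.3] w 54.9 gf 0.0 q7 -0.99
position: [0.5958, -0.072, 0.0298]
t 24.2 pos [ 0.5958 -0.072   0.0298] yaw -90.1 tilt [0. 0.] F [-0.6  0.2 -0.1] w 28.5 gf 3.0 q7 -1.00
```

```bash
python3 -m crank '[{"tx":0,"ty":0,"tz":0,"turn":0},{"tx":0,"ty":0,"tz":0,"turn":0},{"tx":0,"ty":0,"tz":-40,"turn":0},{"tx":0,"ty":0,"tz":-70,"turn":0},{"tx":-14,"ty":47,"tz":-70,"turn":0}]' 50 3 | sed -n 2p; python3 -m crank '[{"tx":-15,"ty":50,"tz":0,"turn":0},{"tx":-30,"ty":100,"tz":0,"turn":0},{"tx":-30,"ty":100,"tz":0,"turn":0},{"tx":-30,"ty":100,"tz":30,"turn":0},{"tx":-30,"ty":100,"tz":30,"turn":0}]' | sed -n 2p; python3 -m crank '[{"tx":0,"ty":0,"tz":20,"turn":0},{"tx":0,"ty":0,"tz":40,"turn":0},{"tx":0,"ty":0,"tz":40,"turn":0},{"tx":0,"ty":0,"tz":40,"turn":0},{"tx":0,"ty":0,"tz":40,"turn":0}]' | sed -n 2p;  python3 -m crank '[{"tx":0,"ty":0,"tz":0,"turn":0},{"tx":0,"ty":0,"tz":0,"turn":0},{"tx":0,"ty":0,"tz":0,"turn":0}]' | sed -n 2p;  python3 h.py .552 -.2187 .03 -90;  python3 -m crank '[{"tx":0,"ty":0,"tz":0,"turn":0},{"tx":0,"ty":0,"tz":0,"turn":0},{"tx":0,"ty":0,"tz":0,"turn":0},{"tx":0,"ty":0,"tz":0,"turn":0}]' 10 3 | sed -n 2p; python3 h.py
```

```text
position: [0.5853, -0.1152, 0.1018]
position: [0.5503, -0.2172, 0.0679]
position: [0.552, -0.2192, 0.0304]
position: [0.5516, -0.2188, 0.0299]
t 26.4 pos [ 0.5516 -0.2188  0.0299] yaw -90.1 tilt [0. 0.] F [ 0.4 -0.2 -0. ] w 49.8 gf 0.0 q7 -0.75
tx 0.4 ty -0.1 tz -0.1 turn -0.03
position: [0.5515, -0.2189, 0.0297]
t 26.9 pos [ 0.5515 -0.2189  0.0297] yaw -90.1 tilt [0. 0.] F [ 0.2 -0.1 -0.3] w 24.8 gf 3.0 q7 -0.75
```

```bash
python3 -m crank '[{"tx":0,"ty":0,"tz":0,"turn":0},{"tx":0,"ty":0,"tz":0,"turn":0},{"tx":0,"ty":0,"tz":0,"turn":-2},{"tx":0,"ty":0,"tz":0,"turn":-4},{"tx":0,"ty":0,"tz":0,"turn":-6}]' 50 3 | sed -n 2p; python3 -m crank '[{"tx":0,"ty":0,"tz":0,"turn":-2},{"tx":0,"ty":0,"tz":0,"turn":-4},{"tx":0,"ty":0,"tz":0,"turn":-6},{"tx":0,"ty":0,"tz":0,"turn":-8},{"tx":0,"ty":0,"tz":0,"turn":-10}]' | sed -n 2p;  python3 -m crank '[{"tx":0,"ty":0,"tz":0,"turn":-2},{"tx":0,"ty":0,"tz":-0.5,"turn":-2},{"tx":0,"ty":0,"tz":-0.5,"turn":-2},{"tx":0,"ty":0,"tz":-0.5,"turn":-2}]' | sed -n 2p; python3 h.py; python3 -m crank '[{"tx":0,"ty":0,"tz":0,"turn":0},{"tx":0,"ty":0,"tz":0,"turn":0},{"tx":0,"ty":0,"tz":0,"turn":0},{"tx":0,"ty":0,"tz":0,"turn":0}]' 10 30 | sed -n 2p; python3 h.py .5958 -.072 .090 0
```

```text
position: [0.5514, -0.2189, 0.0297]
position: [0.5514, -0.219, 0.0298]
position: [0.5514, -0.2189, 0.0302]
t 28.7 pos [ 0.5514 -0.2189  0.0302] yaw -0.2 tilt [-0. -0.] F [-0.6 -0.2 -0.2] w 50.0 gf 0.0 q7 0.62
position: [0.5515, -0.2188, 0.0302]
t 29.2 pos [ 0.5515 -0.2188  0.0302] yaw -0.2 tilt [0. 0.] F [0.4 0.1 0.1] w 24.0 gf 30.0 q7 0.62
tx 147.0 ty 43.9 tz -59.7 turn -0.03
```

```bash
python3 -m crank '[{"tx":0,"ty":0,"tz":-30,"turn":0},{"tx":0,"ty":0,"tz":-60,"turn":0},{"tx":0,"ty":0,"tz":-60,"turn":0},{"tx":50,"ty":15,"tz":-60,"turn":0},{"tx":100,"ty":30,"tz":-60,"turn":0}]' | sed -n 2p; python3 -m crank '[{"tx":30,"ty":10,"tz":0,"turn":0},{"tx":47,"ty":14.2,"tz":0,"turn":0},{"tx":47,"ty":14.2,"tz":0,"turn":0},{"tx":47,"ty":14.2,"tz":0,"turn":0},{"tx":47,"ty":14.2,"tz":0,"turn":0}]' | sed -n 2p; python3 -m crank '[{"tx":0,"ty":0,"tz":0,"turn":0},{"tx":0,"ty":0,"tz":0,"turn":0},{"tx":0,"ty":0,"tz":0,"turn":0},{"tx":0,"ty":0,"tz":0,"turn":0}]' | sed -n 2p; python3 h.py .5958 -.072 .0622 0; python3 - <<'E'
from h import *
m,im,d=shot('side','s3');P=cloud(m,d)
circ(P,(.595,-.072),.025,.04)
E
```

```text
position: [0.5813, -0.1182, 0.0894]
position: [0.5956, -0.0741, 0.0903]
position: [0.5961, -0.072, 0.0903]
t 30.9 pos [ 0.5961 -0.072   0.0903] yaw -0.1 tilt [0. 0.] F [ 0.3  0.2 -0.3] w 23.8 gf 30.0 q7 0.31
tx -0.0 ty -0.3 tz 28.1 turn -0.03
(0.595, -0.072) n 149 c 594.2 -72.3 r 15.4 ztop 35.4 mid [593.1 -72.6]
```

```bash
python3 -m crank '[{"tx":0,"ty":-0.3,"tz":12,"turn":0},{"tx":0,"ty":-0.3,"tz":20,"turn":0},{"tx":0,"ty":-0.3,"tz":23,"turn":0},{"tx":0,"ty":-0.3,"tz":26,"turn":0},{"tx":0,"ty":-0.3,"tz":26,"turn":0}]' | sed -n '2p;4p';python3 h.py;  python3 -m crank '[{"tx":0,"ty":0,"tz":2,"turn":0},{"tx":0,"ty":0,"tz":3,"turn":0},{"tx":0,"ty":0,"tz":3,"turn":0},{"tx":0,"ty":0,"tz":3,"turn":0}]' | sed -n '2p;4p'; python3 h.py .5958 -.072 .0572 0
```

```text
position: [0.5957, -0.072, 0.0641]
ft_force: [-0.3, 0.1, -0.1]
t 31.6 pos [ 0.5957 -0.072   0.0641] yaw -0.1 tilt [-0. -0.] F [-0.3  0.1 -0.1] w 24.1 gf 30.0 q7 0.33
position: [0.5961, -0.0721, 0.062]
ft_force: [-1.1, -0.9, 5.7]
t 32.1 pos [ 0.5961 -0.0721  0.062 ] yaw -0.1 tilt [0.001 0.   ] F [-1.1 -0.9  5.7] w 24.0 gf 30.0 q7 0.33
tx 0.1 ty -0.3 tz 4.8 turn -0.03
```

```bash
python3 -m crank '[{"tx":0,"ty":0,"tz":1.5,"turn":0},{"tx":0,"ty":0,"tz":3,"turn":0},{"tx":0,"ty":0,"tz":4.5,"turn":0},{"tx":0,"ty":0,"tz":5.5,"turn":0},{"tx":0,"ty":0,"tz":5.5,"turn":0}]' | sed -n '2p;4p'; python3 -m crank '[{"tx":0,"ty":0,"tz":0.5,"turn":0},{"tx":0,"ty":0,"tz":0.5,"turn":0},{"tx":0,"ty":0,"tz":0.5,"turn":0}]' | sed -n '2p;4p';python3 h.py;  python3 -m crank '[{"tx":0,"ty":0,"tz":0,"turn":0},{"tx":0,"ty":0,"tz":0,"turn":0},{"tx":0,"ty":0,"tz":0,"turn":0},{"tx":0,"ty":0,"tz":-50,"turn":0},{"tx":0,"ty":0,"tz":-70,"turn":0}]' 55 3 | sed -n '2p;4p'; python3 -m crank '[{"tx":30,"ty":-48,"tz":0,"turn":0},{"tx":60,"ty":-95,"tz":0,"turn":0},{"tx":88,"ty":-141.5,"tz":0,"turn":0},{"tx":88,"ty":-141.5,"tz":0,"turn":0},{"tx":88,"ty":-141.5,"tz":0,"turn":0}]' | sed -n '2p;4p';python3 - <<'E'
from h import *
for n in ['scene','side']:
    m,im,d=shot(n,n+'4');P=cloud(m,d)
    for xy in [(.487,-.077),(.596,-.072)]: circ(P,xy,.038,.07)
    for xy in [(.57,-.325),(.44,-.342)]: circ(P,xy,.014,.04)
plan(.4545,.016,.035,0)
E
```

```text
position: [0.5962, -0.0721, 0.0571]
ft_force: [-2.7, 0.6, 10.0]
position: [0.5962, -0.0721, 0.057]
ft_force: [-4.5, 0.8, 13.1]
t 33.1 pos [ 0.5962 -0.0721  0.057 ] yaw -0.2 tilt [0.001 0.001] F [-4.5  0.8 13.1] w 24.0 gf 30.0 q7 0.33
position: [0.597, -0.0725, 0.1275]
ft_force: [-0.0, -0.7, -0.6]
position: [0.455, 0.0164, 0.1256]
ft_force: [-0.1, -0.0, 0.7]
(0.487, -0.077) n 85 c 490.2 -76.8 r 12.9 ztop 49.0 mid [490.3 -76.6]
(0.596, -0.072) n 95 c 598.6 -70.3 r 12.7 ztop 48.9 mid [599.  -70.5]
(0.57, -0.325) n 50 c 574.2 -321.5 r 14.4 ztop 22.1 mid [ 574.7 -320.1]
(0.44, -0.342) n 41 c 438.8 -336.2 r 14.1 ztop 22.0 mid [ 439.  -337.4]
(0.487, -0.077) n 146 c 485.6 -78.3 r 12.8 ztop 47.9 mid [485.3 -78.3]
(0.596, -0.072) n 117 c 594.1 -73.5 r 13.5 ztop 48.0 mid [594.5 -72.7]
(0.57, -0.325) n 186 c 570.5 -323.6 r 13.7 ztop 21.3 mid [ 569.8 -323.4]
(0.44, -0.342) n 271 c 435.2 -340.8 r 12.9 ztop 21.4 mid [ 435.2 -340.5]
tx 0.5 ty -1.1 tz 90.5 turn -0.05
```

Both short vials are capped (tops at 48 mm). Centring the tall vial next.

```bash
python3 -m crank '[{"tx":0,"ty":0,"tz":45,"turn":0},{"tx":0,"ty":0,"tz":90,"turn":0},{"tx":0,"ty":0,"tz":90,"turn":0},{"tx":0,"ty":0,"tz":90,"turn":0},{"tx":0,"ty":0,"tz":90,"turn":0}]' 55 3 | sed -n 2p;   python3 -m crank '[{"tx":0,"ty":0,"tz":0,"turn":0},{"tx":0,"ty":0,"tz":0,"turn":0},{"tx":0,"ty":0,"tz":0,"turn":0}]' | sed -n 2p; python3 -m crank '[{"tx":0,"ty":0,"tz":0,"turn":0},{"tx":0,"ty":0,"tz":0,"turn":0},{"tx":0,"ty":0,"tz":0,"turn":0},{"tx":0,"ty":0,"tz":0,"turn":0},{"tx":0,"ty":0,"tz":0,"turn":0}]' 15 3 | sed -n 2p;python3 h.py; python3 -m crank '[{"tx":0,"ty":0,"tz":0,"turn":0},{"tx":0,"ty":0,"tz":0,"turn":0},{"tx":0,"ty":0,"tz":0,"turn":2},{"tx":0,"ty":0,"tz":0,"turn":4},{"tx":0,"ty":0,"tz":0,"turn":6}]' 55 3 | sed -n 2p; python3 -m crank '[{"tx":0,"ty":0,"tz":0,"turn":2},{"tx":0,"ty":0,"tz":0,"turn":4},{"tx":0,"ty":0,"tz":0,"turn":6},{"tx":0,"ty":0,"tz":0,"turn":8},{"tx":0,"ty":0,"tz":0,"turn":10}]' | sed -n 2p;  python3 -m crank '[{"tx":0,"ty":0,"tz":0,"turn":2},{"tx":0,"ty":0,"tz":0,"turn":2},{"tx":0,"ty":0,"tz":0,"turn":2},{"tx":0,"ty":0,"tz":0,"turn":2}]' | sed -n 2p; python3 h.py 
python3 -m crank '[{"tx":0,"ty":0,"tz":0,"turn":0},{"tx":0,"ty":0,"tz":0,"turn":0},{"tx":0,"ty":0,"tz":0,"turn":0},{"tx":0,"ty":0,"tz":0,"turn":0}]' 15 3|sed -n 2p; python3 h.py .436 -.3395 .12 -90
```

```text
position: [0.4563, 0.0165, 0.037]
position: [0.4546, 0.0166, 0.0356]
position: [0.4546, 0.0163, 0.0353]
t 36.1 pos [0.4546 0.0163 0.0353] yaw -0.1 tilt [ 0. -0.] F [-0.  -0.4 -0.1] w 27.6 gf 3.0 q7 0.03
position: [0.4544, 0.0164, 0.0352]
position: [0.4544, 0.0164, 0.0353]
position: [0.4545, 0.0164, 0.0353]
t 37.8 pos [0.4545 0.0164 0.0353] yaw -90.1 tilt [0. 0.] F [ 0.1 -0.2 -0.3] w 55.1 gf 0.0 q7 -1.49
position: [0.4545, 0.0164, 0.0353]
t 38.3 pos [0.4545 0.0164 0.0353] yaw -90.1 tilt [0. 0.] F [-0.5 -0.7 -0.1] w 28.1 gf 3.0 q7 -1.49
tx -17.6 ty 355.9 tz -84.7 turn -0.03
```

```bash
python3 -m crank '[{"tx":0,"ty":0,"tz":0,"turn":0},{"tx":0,"ty":0,"tz":0,"turn":0},{"tx":0,"ty":0,"tz":-45,"turn":0},{"tx":0,"ty":0,"tz":-85,"turn":0},{"tx":0,"ty":55,"tz":-85,"turn":0}]' 50 3 | sed -n 2p; python3 -m crank '[{"tx":-5,"ty":60,"tz":0,"turn":0},{"tx":-10,"ty":120,"tz":0,"turn":0},{"tx":-15,"ty":180,"tz":0,"turn":0},{"tx":-19,"ty":240,"tz":0,"turn":0},{"tx":-19,"ty":300.5,"tz":0,"turn":0}]' | sed -n 2p; python3 -m crank '[{"tx":0,"ty":0,"tz":0,"turn":0},{"tx":0,"ty":0,"tz":0,"turn":0},{"tx":0,"ty":0,"tz":45,"turn":0},{"tx":0,"ty":0,"tz":60,"turn":0},{"tx":0,"ty":0,"tz":60,"turn":0}]' | sed -n 2p;  python3 -m crank '[{"tx":0,"ty":0,"tz":0,"turn":0},{"tx":0,"ty":0,"tz":0,"turn":0},{"tx":0,"ty":0,"tz":0,"turn":0}]' | sed -n 2p;  python3 h.py .4356 -.3393 .03 -90
```

```text
position: [0.4574, -0.0354, 0.1231]
position: [0.4347, -0.3405, 0.12]
position: [0.4348, -0.3372, 0.0598]
position: [0.4351, -0.3393, 0.061]
t 40.6 pos [ 0.4351 -0.3393  0.061 ] yaw -90.1 tilt [ 0.001 -0.   ] F [ 0.1  0.3 -0. ] w 50.1 gf 0.0 q7 -0.58
tx 0.5 ty 0.0 tz 31.0 turn -0.03
```

```bash
python3 -m crank '[{"tx":0,"ty":0,"tz":15,"turn":0},{"tx":0,"ty":0,"tz":31,"turn":0},{"tx":0,"ty":0,"tz":31,"turn":0},{"tx":0,"ty":0,"tz":31,"turn":0},{"tx":0,"ty":0,"tz":31,"turn":0}]' | sed -n 2p;  python3 -m crank '[{"tx":0,"ty":0,"tz":0,"turn":0},{"tx":0,"ty":0,"tz":0,"turn":0},{"tx":0,"ty":0,"tz":0,"turn":0},{"tx":0,"ty":0,"tz":0,"turn":0}]' 10 3 | sed -n 2p; python3 h.py; python3 -m crank '[{"tx":0,"ty":0,"tz":0,"turn":0},{"tx":0,"ty":0,"tz":0,"turn":0},{"tx":0,"ty":0,"tz":0,"turn":-2},{"tx":0,"ty":0,"tz":0,"turn":-4},{"tx":0,"ty":0,"tz":0,"turn":-6}]' 50 3 | sed -n 2p; python3 -m crank '[{"tx":0,"ty":0,"tz":0,"turn":-2},{"tx":0,"ty":0,"tz":0,"turn":-4},{"tx":0,"ty":0,"tz":0,"turn":-6},{"tx":0,"ty":0,"tz":0,"turn":-8},{"tx":0,"ty":0,"tz":0,"turn":-10}]' | sed -n 2p;  python3 -m crank '[{"tx":0,"ty":0,"tz":0,"turn":-2},{"tx":0,"ty":0,"tz":-0.3,"turn":-2},{"tx":0,"ty":0,"tz":-0.3,"turn":-2},{"tx":0,"ty":0,"tz":-0.3,"turn":-2}]' | sed -n 2p; python3 h.py; python3 -m crank '[{"tx":0,"ty":0,"tz":0,"turn":0},{"tx":0,"ty":0,"tz":0,"turn":0},{"tx":0,"ty":0,"tz":0,"turn":0},{"tx":0,"ty":0,"tz":0,"turn":0}]' 10 30 | sed -n 2p; python3 h.py .4545 .0164 .12 0
```

```text
position: [0.4348, -0.3394, 0.0296]
position: [0.4347, -0.3391, 0.0293]
t 41.7 pos [ 0.4347 -0.3391  0.0293] yaw -90.1 tilt [0. 0.] F [ 0.2  0.7 -0.2] w 24.9 gf 3.0 q7 -0.54
position: [0.4345, -0.3391, 0.0292]
position: [0.4345, -0.3391, 0.0292]
position: [0.4345, -0.3391, 0.0295]
t 43.5 pos [ 0.4345 -0.3391  0.0295] yaw -0.2 tilt [-0. -0.] F [-0.6 -0.5  0.2] w 50.1 gf 0.0 q7 0.85
position: [0.4346, -0.339, 0.0295]
t 44.0 pos [ 0.4346 -0.339   0.0295] yaw -0.1 tilt [0. 0.] F [1.1 0.3 0.4] w 24.0 gf 30.0 q7 0.85
tx 355.5 ty 19.0 tz -90.5 turn -0.03
```

```bash
python3 -m crank '[{"tx":0,"ty":0,"tz":-40,"turn":0},{"tx":0,"ty":0,"tz":-90,"turn":0},{"tx":0,"ty":0,"tz":-90,"turn":0},{"tx":50,"ty":5,"tz":-90,"turn":0},{"tx":100,"ty":10,"tz":-90,"turn":0}]' | sed -n 2p; python3 -m crank '[{"tx":50,"ty":2,"tz":0,"turn":0},{"tx":100,"ty":4,"tz":0,"turn":0},{"tx":150,"ty":6,"tz":0,"turn":0},{"tx":200,"ty":8,"tz":0,"turn":0},{"tx":240,"ty":9,"tz":0,"turn":0}]' | sed -n 2p; python3 -m crank '[{"tx":15.5,"ty":0,"tz":0,"turn":0},{"tx":15.5,"ty":0,"tz":0,"turn":0},{"tx":15.5,"ty":0,"tz":15,"turn":0},{"tx":15.5,"ty":0,"tz":15,"turn":0},{"tx":15.5,"ty":0,"tz":15,"turn":0}]' | sed -n 2p; python3 -m crank '[{"tx":0,"ty":0,"tz":0,"turn":0},{"tx":0,"ty":0,"tz":0,"turn":0},{"tx":0,"ty":0,"tz":0,"turn":0},{"tx":0,"ty":0,"tz":0,"turn":0}]' | sed -n 2p; python3 h.py .4545 .0164 .0775 0; python3 - <<'E'
from h import *
for n in ['scene','side']:
  m,im,d=shot(n,n+'5');P=cloud(m,d);circ(P,(.4545,.0164),.03,.056);circ(P,(.487,-.077),.038,.07)
E
```

```text
position: [0.4442, -0.2381, 0.1188]
position: [0.4537, 0.0031, 0.1188]
position: [0.4543, 0.0154, 0.1042]
position: [0.4545, 0.0164, 0.1046]
t 46.3 pos [0.4545 0.0164 0.1046] yaw -0.1 tilt [0. 0.] F [ 0.1 -0.4  0.1] w 24.4 gf 30.0 q7 -0.09
tx -0.0 ty -0.0 tz 27.1 turn -0.03
(0.4545, 0.0164) n 167 c 457.3 17.8 r 15.1 ztop 52.3 mid [457.5  17.7]
(0.487, -0.077) n 84 c 491.4 -77.1 r 14.5 ztop 49.1 mid [489.7 -77.1]
(0.4545, 0.0164) n 229 c 452.0 16.1 r 15.5 ztop 51.1 mid [452.4  16. ]
(0.487, -0.077) n 147 c 486.1 -77.9 r 13.1 ztop 47.8 mid [486.  -78.2]
```

```bash
python3 -m crank '[{"tx":0,"ty":0,"tz":12,"turn":0},{"tx":0,"ty":0,"tz":20,"turn":0},{"tx":0,"ty":0,"tz":23,"turn":0},{"tx":0,"ty":0,"tz":25,"turn":0},{"tx":0,"ty":0,"tz":25,"turn":0}]' | sed -n '2p;4p';python3 h.py;  python3 -m crank '[{"tx":0,"ty":0,"tz":2,"turn":0},{"tx":0,"ty":0,"tz":3,"turn":0},{"tx":0,"ty":0,"tz":3,"turn":0},{"tx":0,"ty":0,"tz":3,"turn":0}]' | sed -n '2p;4p'; python3 h.py .4545 .0164 .0725 0
```

```text
position: [0.4545, 0.0164, 0.0795]
ft_force: [0.8, 0.0, -0.5]
t 47.0 pos [0.4545 0.0164 0.0795] yaw -0.1 tilt [-0. -0.] F [ 0.8  0.  -0.5] w 23.8 gf 30.0 q7 -0.07
position: [0.4548, 0.0165, 0.0771]
ft_force: [-1.3, 0.5, 6.0]
t 47.5 pos [0.4548 0.0165 0.0771] yaw -0.1 tilt [0.001 0.   ] F [-1.3  0.5  6. ] w 23.9 gf 30.0 q7 -0.07
tx -0.1 ty -0.3 tz 4.6 turn -0.03
```

```bash
python3 -m crank '[{"tx":0,"ty":0,"tz":1.5,"turn":0},{"tx":0,"ty":0,"tz":3,"turn":0},{"tx":0,"ty":0,"tz":4.5,"turn":0},{"tx":0,"ty":0,"tz":5.5,"turn":0},{"tx":0,"ty":0,"tz":5.5,"turn":0}]' | sed -n '2p;4p'; python3 -m crank '[{"tx":0,"ty":0,"tz":0.5,"turn":0},{"tx":0,"ty":0,"tz":0.5,"turn":0},{"tx":0,"ty":0,"tz":0.5,"turn":0}]' | sed -n '2p;4p';python3 h.py;  python3 -m crank '[{"tx":0,"ty":0,"tz":0,"turn":0},{"tx":0,"ty":0,"tz":0,"turn":0},{"tx":0,"ty":0,"tz":0,"turn":0},{"tx":0,"ty":0,"tz":-60,"turn":0},{"tx":0,"ty":0,"tz":-110,"turn":0}]' 55 3 | sed -n '2p;4p'; python3 h.py .503 .208 .25 0;  python3 -m crank '[{"tx":60,"ty":15,"tz":-40,"turn":0},{"tx":120,"ty":30,"tz":-65,"turn":0},{"tx":160,"ty":40,"tz":-65,"turn":0},{"tx":160,"ty":40,"tz":-65,"turn":0},{"tx":160,"ty":40,"tz":-65,"turn":0}]' | sed -n '2p;4p'; python3 -m crank '[{"tx":0,"ty":0,"tz":0,"turn":0},{"tx":0,"ty":0,"tz":0,"turn":0}]' | sed -n 2p; python3 - <<'E'
from h import *
for n in ['scene','side','wrist']:
    m,im,d=shot(n,n+'6');P=cloud(m,d);print(n); np.save(f'pics/{n}6.npy',P)
    for xy in [(.487,-.077),(.596,-.072),(.4545,.0164)]: circ(P,xy,.038 if xy[1]<0 else .054,.07)
    circ(P,(.505,.208),.106,.13,.035)
det('wrist','chuck_floor','sleeve_mid')
st()
E
```

```text
position: [0.4551, 0.0165, 0.0723]
ft_force: [-3.2, -0.7, 10.7]
position: [0.4552, 0.0165, 0.0723]
ft_force: [-4.1, 0.3, 15.4]
t 48.5 pos [0.4552 0.0165 0.0723] yaw -0.2 tilt [0.001 0.001] F [-4.1  0.3 15.4] w 24.3 gf 30.0 q7 -0.06
position: [0.4538, 0.0162, 0.1813]
ft_force: [0.1, 1.4, -0.1]
t 49.2 pos [0.4538 0.0162 0.1813] yaw -0.2 tilt [-0.001 -0.001] F [ 0.1  1.4 -0.1] w 53.9 gf 0.0 q7 -0.12
tx 191.9 ty 48.6 tz -68.9 turn -0.03
position: [0.4944, 0.1755, 0.2445]
ft_force: [-0.1, -1.2, -1.0]
position: [0.4948, 0.175, 0.2454]
scene
(0.487, -0.077) n 83 c 490.2 -76.6 r 12.9 ztop 49.0 mid [490.1 -76.7]
(0.596, -0.072) n 92 c 598.4 -70.4 r 12.8 ztop 49.1 mid [599.3 -69.9]
(0.4545, 0.0164) n 96 c 457.5 17.2 r 13.2 ztop 65.2 mid [457.7  18.1]
(0.505, 0.208) n 296 c 506.2 208.1 r 28.5 ztop 111.0 mid [506.7 208.6]
side
(0.487, -0.077) n 147 c 486.3 -79.7 r 13.5 ztop 47.8 mid [486.2 -79. ]
(0.596, -0.072) n 115 c 593.4 -72.3 r 12.9 ztop 48.1 mid [593.8 -72.3]
(0.4545, 0.0164) n 135 c 452.4 15.1 r 13.3 ztop 63.9 mid [452.5  14.9]
(0.505, 0.208) n 140 c 499.9 207.9 r 29.3 ztop 110.1 mid [501.1 208.2]
wrist
(0.487, -0.077) few 0
(0.596, -0.072) few 0
(0.4545, 0.0164) few 6
(0.505, 0.208) n 934 c 502.8 207.4 r 27.9 ztop 112.1 mid [502.9 207.3]
wrist chuck_floor [([0.505, 0.207, -0.0], 0.72), ([0.499, 0.206, 0.086], 0.65), ([0.459, 0.017, -0.005], 0.35)]
wrist sleeve_mid [([0.506, 0.209, 0.09], 0.59)]
t 50.3 pos [0.4949 0.176  0.2457] yaw -0.2 tilt [0. 0.] F [ 0.1  0.5 -0.9] w 55.0 gf 0.0 q7 -0.38
```

View pics/wrist6.png

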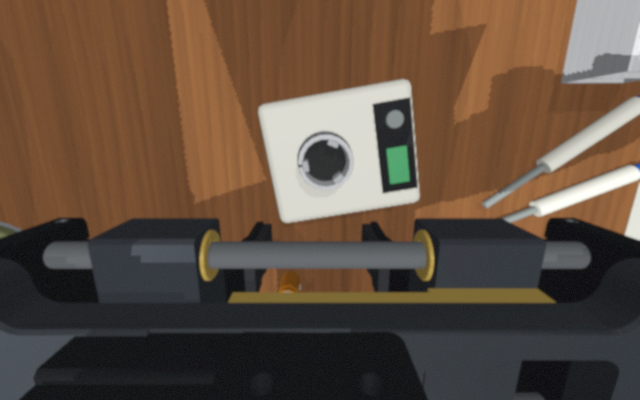

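The wrist picture shows the open chuck at (326,160) on the mixer, with its sleeve axis at about (0.5025, 0.2075). All three vials are capped, with tops at 48, 48 and 64 mm. Fetching the tall vial by its glass.

```bash
python3 -m crank '[{"tx":-55,"ty":-14,"tz":20,"turn":0},{"tx":-110,"ty":-28,"tz":70,"turn":0},{"tx":-159.5,"ty":-40,"tz":110,"turn":0},{"tx":-159.5,"ty":-40,"tz":110,"turn":0},{"tx":-159.5,"ty":-40,"tz":110,"turn":0}]' 55 3| sed -n '2p;4p'; python3 -m crank '[{"tx":0,"ty":0,"tz":0,"turn":0},{"tx":0,"ty":0,"tz":40,"turn":0},{"tx":0,"ty":0,"tz":87,"turn":0},{"tx":0,"ty":0,"tz":87,"turn":0},{"tx":0,"ty":0,"tz":87,"turn":0}]' | sed -n '2p;4p';  python3 -m crank '[{"tx":0,"ty":0,"tz":0,"turn":0},{"tx":0,"ty":0,"tz":0,"turn":0},{"tx":0,"ty":0,"tz":0,"turn":0}]' | sed -n '2p;4p'; python3 h.py .4548 .0165 .048 0
```

```text
position: [0.4543, 0.0166, 0.1354]
ft_force: [-0.2, 1.6, 0.5]
position: [0.4562, 0.0178, 0.0503]
ft_force: [0.7, -0.4, 1.0]
position: [0.455, 0.017, 0.0493]
ft_force: [-0.0, 0.2, -0.6]
t 51.9 pos [0.455  0.017  0.0493] yaw -0.1 tilt [0.001 0.001] F [-0.   0.2 -0.6] w 54.9 gf 0.0 q7 -0.05
tx -0.5 ty -0.2 tz 1.3 turn -0.03
```

```bash
python3 -m crank '[{"tx":0,"ty":0,"tz":0,"turn":0},{"tx":0,"ty":0,"tz":0,"turn":0},{"tx":0,"ty":0,"tz":0,"turn":0},{"tx":0,"ty":0,"tz":0,"turn":0}]' 15 25 | sed -n '2p;4p'; python3 h.py .5024 .2075 .2 0; python3 -m crank '[{"tx":0,"ty":0,"tz":-50,"turn":0},{"tx":0,"ty":0,"tz":-100,"turn":0},{"tx":0,"ty":0,"tz":-151,"turn":0},{"tx":50,"ty":12,"tz":-151,"turn":0},{"tx":100,"ty":25,"tz":-151,"turn":0}]'| sed -n '2p;4p'; python3 -m crank '[{"tx":50,"ty":12,"tz":0,"turn":0},{"tx":90.5,"ty":22.5,"tz":0,"turn":0},{"tx":90.5,"ty":22.5,"tz":0,"turn":0},{"tx":90.5,"ty":22.5,"tz":0,"turn":0},{"tx":90.5,"ty":22.5,"tz":0,"turn":0}]' | sed -n '2p;4p';  python3 -m crank '[{"tx":0,"ty":0,"tz":0,"turn":0},{"tx":0,"ty":0,"tz":0,"turn":0},{"tx":0,"ty":0,"tz":0,"turn":0}]' | sed -n '2p;4p'; python3 h.py .5024 .2075 .135 0; python3 - <<'E'
from h import *
m,im,d=shot('side','s7');im[:]=im;a=cv2.resize(im[60:220,150:310,::-1],(400,400));m,im,d=shot('scene','s7b');b=cv2.resize(im[180:340,320:480,::-1],(400,400));cv2.imwrite('pics/c7.png',np.hstack([a,b]))
E
```

```text
position: [0.4545, 0.0169, 0.0485]
ft_force: [0.2, 0.4, 0.7]
t 52.4 pos [0.4545 0.0169 0.0485] yaw -0.1 tilt [0. 0.] F [0.2 0.4 0.7] w 26.8 gf 25.0 q7 -0.05
tx 190.8 ty 47.4 tz -151.5 turn -0.03
position: [0.4803, 0.1177, 0.2005]
ft_force: [0.3, -0.1, -1.3]
position: [0.5025, 0.2057, 0.1995]
ft_force: [0.1, -0.6, -1.5]
position: [0.5025, 0.207, 0.1997]
ft_force: [0.1, -0.6, -0.4]
t 54.0 pos [0.5025 0.207  0.1997] yaw -0.2 tilt [0. 0.] F [ 0.1 -0.6 -0.4] w 27.3 gf 25.0 q7 -0.41
tx 0.5 ty -0.1 tz 64.7 turn -0.03
```

View pics/c7.png

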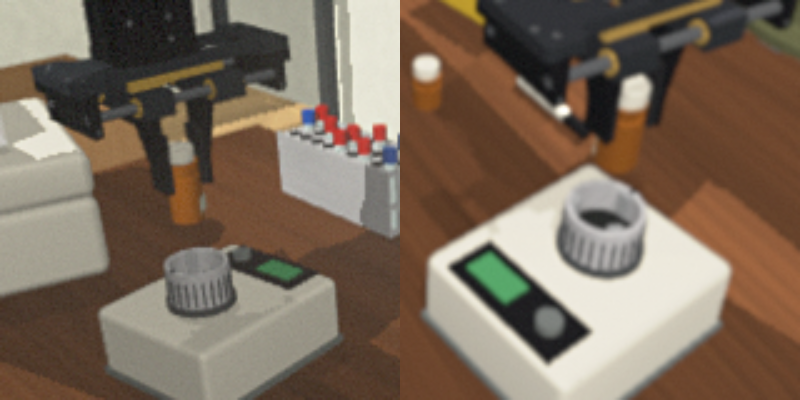

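The crops show the capped vial upright over the chuck, at (185,190) in the side view and (620,140) in the scene view. Lowering it.

```bash
python3 -m crank '[{"tx":0.3,"ty":0,"tz":30,"turn":0},{"tx":0.3,"ty":0,"tz":45,"turn":0},{"tx":0.3,"ty":0,"tz":55,"turn":0},{"tx":0.3,"ty":0,"tz":61,"turn":0},{"tx":0.3,"ty":0,"tz":61,"turn":0}]'| sed -n '2p;4p'; python3 -m crank '[{"tx":0,"ty":0,"tz":2,"turn":0},{"tx":0,"ty":0,"tz":3.5,"turn":0},{"tx":0,"ty":0,"tz":4.2,"turn":0},{"tx":0,"ty":0,"tz":4.2,"turn":0}]' | sed -n '2p;4p'; python3 h.py .5025 .2075 .1345 0
```

```text
position: [0.5025, 0.2076, 0.1385]
ft_force: [-0.5, 0.5, -1.9]
position: [0.5026, 0.2076, 0.1345]
ft_force: [0.3, -0.0, 0.2]
t 55.3 pos [0.5026 0.2076 0.1345] yaw -0.1 tilt [0. 0.] F [ 0.3 -0.   0.2] w 27.0 gf 25.0 q7 -0.40
tx -0.1 ty -0.1 tz 0.0 turn -0.03
```

```bash
python3 -m crank '[{"tx":0,"ty":0,"tz":0.8,"turn":0},{"tx":0,"ty":0,"tz":0.8,"turn":0},{"tx":0,"ty":0,"tz":0.8,"turn":0}]'| sed -n '2p;4p'; python3 -m crank '[{"tx":0,"ty":0,"tz":0,"turn":0},{"tx":0,"ty":0,"tz":0,"turn":0},{"tx":0,"ty":0,"tz":0,"turn":0},{"tx":0,"ty":0,"tz":0,"turn":0},{"tx":0,"ty":0,"tz":-1,"turn":0}]' 85 25| sed -n '2p;4p'; python3 -m crank '[{"tx":0,"ty":0,"tz":0,"turn":-2},{"tx":0,"ty":0,"tz":0,"turn":-4},{"tx":0,"ty":0,"tz":0,"turn":-6},{"tx":0,"ty":0,"tz":0,"turn":-8},{"tx":0,"ty":0,"tz":0,"turn":-10}]' | sed -n '2p;4p'; python3 -m crank '[{"tx":0,"ty":0,"tz":0,"turn":-2},{"tx":0,"ty":0,"tz":0,"turn":-4},{"tx":0,"ty":0,"tz":0,"turn":-6},{"tx":0,"ty":0,"tz":0,"turn":-8},{"tx":0,"ty":0,"tz":0,"turn":-8}]' | sed -n '2p;4p'; python3 h.py .5025 .2075 .106 90; python3 - <<'E'
from h import *
m,im,d=shot('side','s8');P=cloud(m,d);circ(P,(.5025,.2075),.141,.17);a=cv2.resize(im[60:220,150:310,::-1],(400,400));m,im,d=shot('scene','s8b');P=cloud(m,d);circ(P,(.5025,.2075),.141,.17);b=cv2.resize(im[180:340,320:480,::-1],(400,400));cv2.imwrite('pics/c8.png',np.hstack([a,b]))
E
```

```text
position: [0.5027, 0.2077, 0.1344]
ft_force: [-2.4, 0.0, 5.3]
position: [0.5024, 0.2075, 0.1344]
ft_force: [-0.1, -0.3, -0.1]
position: [0.5025, 0.2076, 0.1346]
ft_force: [-0.3, -0.2, -0.1]
position: [0.5025, 0.2075, 0.1346]
ft_force: [0.3, 0.1, 0.5]
t 57.5 pos [0.5025 0.2075 0.1346] yaw 89.7 tilt [0. 0.] F [0.3 0.1 0.5] w 85.1 gf 0.0 q7 1.15
tx 0.0 ty -0.0 tz 28.6 turn -0.05
(0.5025, 0.2075) n 82 c 498.7 207.6 r 14.3 ztop 149.9 mid [498.5 207.5]
(0.5025, 0.2075) n 130 c 505.9 208.7 r 12.4 ztop 151.1 mid [506.8 208.6]
```

View pics/c8.png

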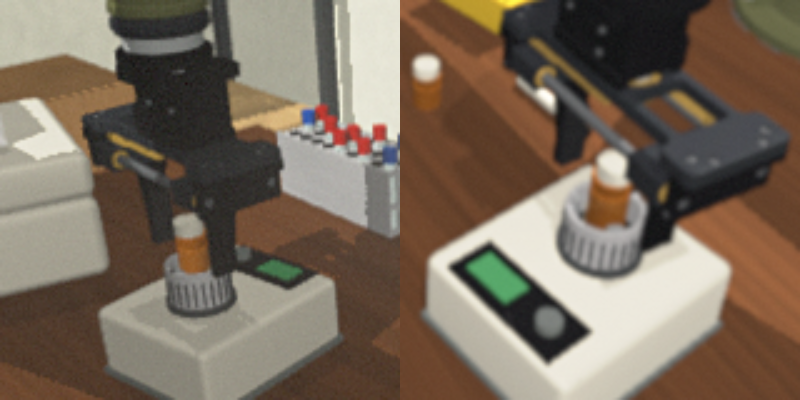

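The vial stands upright in the chuck, at (190,250) in the side view and (610,190) in the scene view. Now gripping the sleeve.

```bash
python3 -m crank '[{"tx":0,"ty":0,"tz":10,"turn":0},{"tx":0,"ty":0,"tz":20,"turn":0},{"tx":0,"ty":0,"tz":28,"turn":0},{"tx":0,"ty":0,"tz":28,"turn":0},{"tx":0,"ty":0,"tz":28,"turn":0}]'| sed -n '2p;4p';  python3 -m crank '[{"tx":0,"ty":0,"tz":0,"turn":0},{"tx":0,"ty":0,"tz":0,"turn":0},{"tx":0,"ty":0,"tz":0,"turn":0},{"tx":0,"ty":0,"tz":0,"turn":0},{"tx":0,"ty":0,"tz":0,"turn":0}]' 45 10 | sed -n '2p;4p'; python3 h.py .5025 .2075 .106 90; python3 -m crank '[{"tx":0,"ty":0,"tz":0,"turn":0},{"tx":0,"ty":0,"tz":0,"turn":0}]' 45 30 | sed -n '2p;4p'; python3 h.py
```

```text
position: [0.5026, 0.2076, 0.1066]
ft_force: [-0.4, -0.8, -0.3]
position: [0.5025, 0.2075, 0.1067]
ft_force: [0.1, -0.5, 0.2]
t 58.9 pos [0.5025 0.2075 0.1067] yaw 89.8 tilt [0. 0.] F [ 0.1 -0.5  0.2] w 56.4 gf 10.0 q7 1.15
tx 0.0 ty 0.0 tz 0.7 turn -0.03
position: [0.5025, 0.2075, 0.1067]
ft_force: [0.1, -0.1, 1.6]
t 59.1 pos [0.5025 0.2075 0.1067] yaw 89.8 tilt [0. 0.] F [ 0.1 -0.1  1.6] w 55.8 gf 30.0 q7 1.15
```

Centred well. Turning 100° first, watching the moment.

```bash
python3 -m crank '[{"tx":0,"ty":0,"tz":0,"turn":2},{"tx":0,"ty":0,"tz":0,"turn":4},{"tx":0,"ty":0,"tz":0,"turn":6},{"tx":0,"ty":0,"tz":0,"turn":8},{"tx":0,"ty":0,"tz":0,"turn":10}]' >/dev/null; python3 h.py; python3 -c "from bench import ctrl;print(ctrl.get_state()['torque'])"; python3 -m crank '[{"tx":0,"ty":0,"tz":0,"turn":2},{"tx":0,"ty":0,"tz":0,"turn":4},{"tx":0,"ty":0,"tz":0,"turn":6},{"tx":0,"ty":0,"tz":0,"turn":8},{"tx":0,"ty":0,"tz":0,"turn":10}]' >/dev/null; python3 h.py; python3 - <<'E'
from h import *
print(ctrl.get_state()['torque'])
for n in ['side','scene']:
    m,im,d=shot(n,n+'9');P=cloud(m,d);circ(P,(.5025,.2075),.141,.17)
E
```

```text
t 59.8 pos [0.503  0.2086 0.1067] yaw 39.6 tilt [0.002 0.001] F [ 2.1  1.9 -1.4] w 56.1 gf 30.0 q7 0.29
[ 0.18430656 -0.34142172  0.09624809]
t 60.4 pos [0.5041 0.2088 0.1067] yaw -10.4 tilt [0.004 0.002] F [ 5.9  3.  -4.2] w 55.8 gf 30.0 q7 -0.56
[ 0.47038356 -0.86674813  0.1040291 ]
(0.5025, 0.2075) n 87 c 499.9 207.4 r 13.1 ztop 149.9 mid [499.6 207.2]
(0.5025, 0.2075) n 93 c 503.8 208.6 r 13.5 ztop 151.2 mid [504.2 210.1]
```

```bash
q(){ python3 h.py; python3 -c "from bench import ctrl;print(ctrl.get_state()['torque'].round(3))"; }; python3 -m crank '[{"tx":0,"ty":0,"tz":0,"turn":1},{"tx":0,"ty":0,"tz":0,"turn":2},{"tx":0,"ty":0,"tz":0,"turn":2}]' >/dev/null; q; python3 -m crank '[{"tx":0,"ty":0,"tz":0,"turn":1},{"tx":0,"ty":0,"tz":0,"turn":1},{"tx":0,"ty":0,"tz":0,"turn":1}]' >/dev/null; q; python3 -m crank '[{"tx":0,"ty":0,"tz":0,"turn":1},{"tx":0,"ty":0,"tz":0,"turn":1},{"tx":0,"ty":0,"tz":0,"turn":1}]' >/dev/null; q
```

```text
t 60.9 pos [0.5044 0.2087 0.1067] yaw -20.2 tilt [0.005 0.002] F [ 5.1  1.8 -3.5] w 55.9 gf 30.0 q7 -0.73
[ 0.494 -0.889 -0.106]
t 61.2 pos [0.5045 0.2087 0.1067] yaw -25.1 tilt [0.005 0.002] F [ 6.2  2.7 -4.4] w 56.0 gf 30.0 q7 -0.81
[ 0.542 -1.023 -0.092]
t 61.6 pos [0.5046 0.2086 0.1068] yaw -30.1 tilt [0.005 0.002] F [ 7.2  2.7 -4.8] w 56.0 gf 30.0 q7 -0.90
[ 0.477 -1.062 -0.037]
```

```bash
q(){ python3 h.py; python3 -c "from bench import ctrl;print(ctrl.get_state()['torque'].round(3), ctrl.get_state()['joint_torque'][6].round(3))"; }; q; python3 -m crank '[{"tx":0,"ty":0,"tz":0,"turn":1},{"tx":0,"ty":0,"tz":0,"turn":1},{"tx":0,"ty":0,"tz":0,"turn":1}]' >/dev/null; q; python3 -m crank '[{"tx":0,"ty":0,"tz":0,"turn":1},{"tx":0,"ty":0,"tz":0,"turn":1},{"tx":0,"ty":0,"tz":0,"turn":1}]' >/dev/null; q; python3 - <<'E'
from h import *
m,im,d=shot('side','s10');P=cloud(m,d);circ(P,(.5025,.2075),.141,.17);a=cv2.resize(im[90:190,170:270,::-1],(400,400));m,im,d=shot('scene','s10b');P=cloud(m,d);circ(P,(.5025,.2075),.141,.17);b=cv2.resize(im[210:310,350:450,::-1],(400,400));cv2.imwrite('pics/c10.png',np.hstack([a,b]))
E
```

```text
t 61.6 pos [0.5046 0.2086 0.1068] yaw -30.1 tilt [0.005 0.002] F [ 7.2  2.7 -4.8] w 56.0 gf 30.0 q7 -0.90
[ 0.477 -1.062 -0.037] 0.024
t 62.0 pos [0.5047 0.2086 0.1068] yaw -35.1 tilt [0.005 0.002] F [ 7.5  2.1 -4.9] w 56.0 gf 30.0 q7 -0.98
[ 0.546 -1.092  0.004] -0.017
t 62.4 pos [0.5048 0.2085 0.1068] yaw -40.1 tilt [0.006 0.002] F [ 7.   2.3 -5.7] w 55.4 gf 30.0 q7 -1.07
[ 0.475 -1.167  0.084] -0.061
(0.5025, 0.2075) n 88 c 499.8 208.7 r 14.4 ztop 149.9 mid [500.8 208.4]
(0.5025, 0.2075) n 101 c 505.7 208.5 r 13.4 ztop 150.9 mid [505. 208.]
```

View pics/c10.png

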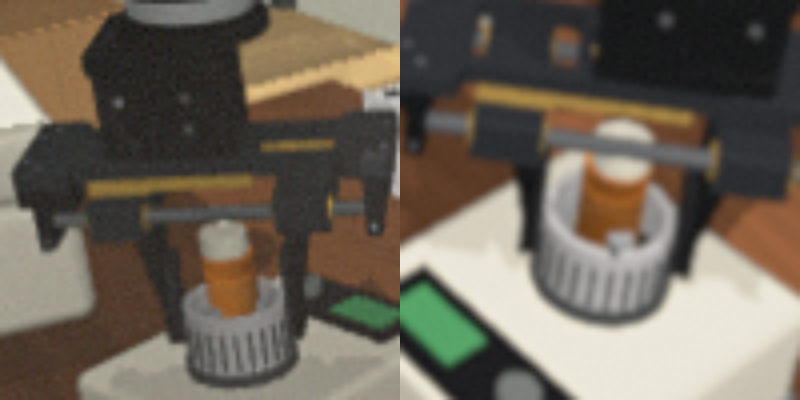

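```bash
q(){ python3 h.py; python3 -c "from bench import ctrl;print(ctrl.get_state()['torque'].round(3), ctrl.get_state()['joint_torque'][6].round(3))"; };  python3 -m crank '[{"tx":0,"ty":0,"tz":0,"turn":1},{"tx":0,"ty":0,"tz":0,"turn":1},{"tx":0,"ty":0,"tz":0,"turn":1}]' >/dev/null; q; python3 -m crank '[{"tx":0,"ty":0,"tz":0,"turn":1},{"tx":0,"ty":0,"tz":0,"turn":1},{"tx":0,"ty":0,"tz":0,"turn":1}]' >/dev/null; q;  python3 -m crank '[{"tx":0,"ty":0,"tz":0,"turn":1},{"tx":0,"ty":0,"tz":0,"turn":1},{"tx":0,"ty":0,"tz":0,"turn":1}]' >/dev/null; q
```

```text
t 62.8 pos [0.5047 0.2082 0.1068] yaw -45.1 tilt [0.005 0.001] F [ 6.6  1.9 -4.1] w 55.5 gf 30.0 q7 -1.15
[ 0.264 -1.113  0.344] -0.311
t 63.2 pos [0.504  0.2075 0.1069] yaw -50.1 tilt [0.003 0.   ] F [ 5.8 -0.5 -1.9] w 55.4 gf 30.0 q7 -1.24
[-0.262 -1.179  0.313] -0.273
t 63.6 pos [0.5036 0.2072 0.107 ] yaw -55.1 tilt [0.002 0.   ] F [ 5.6 -1.5 -1.1] w 54.4 gf 29.9 q7 -1.32
[-0.462 -1.088  0.038] -0.095
```

```bash
q(){ python3 h.py $*; python3 -c "from bench import ctrl;print(ctrl.get_state()['torque'].round(3), ctrl.get_state()['joint_torque'][6].round(3))"; };  python3 -m crank '[{"tx":0,"ty":0,"tz":0,"turn":0},{"tx":0,"ty":0,"tz":0,"turn":0},{"tx":0,"ty":0,"tz":0,"turn":0},{"tx":0,"ty":0,"tz":0,"turn":0},{"tx":0,"ty":0,"tz":0,"turn":0}]' 75 30 >/dev/null; q .5025 .2075 .1067 -55; python3 -m crank '[{"tx":0,"ty":0,"tz":0,"turn":0},{"tx":0,"ty":0,"tz":0,"turn":0},{"tx":0,"ty":0,"tz":0,"turn":0},{"tx":0,"ty":0,"tz":0,"turn":0},{"tx":0,"ty":0,"tz":0,"turn":0}]' 45 50 >/dev/null; q;  python3 -m crank '[{"tx":0,"ty":0,"tz":0,"turn":1},{"tx":0,"ty":0,"tz":0,"turn":1},{"tx":0,"ty":0,"tz":0,"turn":1}]' >/dev/null; q;  python3 -m crank '[{"tx":0,"ty":0,"tz":0,"turn":1},{"tx":0,"ty":0,"tz":0,"turn":1},{"tx":0,"ty":0,"tz":0,"turn":1}]' >/dev/null; q
```

```text
t 64.2 pos [0.5022 0.2076 0.1065] yaw -55.1 tilt [-0.  0.] F [ 0.2 -0.1 -0.7] w 74.7 gf 0.0 q7 -1.33
tx 0.1 ty 0.3 tz -0.2 turn -0.03
[-0.1    0.022  0.026] 0.001
t 64.8 pos [0.503  0.2068 0.1066] yaw -55.2 tilt [ 0.001 -0.001] F [ 2.7 -3.5 -1. ] w 54.9 gf 50.0 q7 -1.33
[-0.652 -0.341  0.236] -0.234
t 65.2 pos [0.5029 0.2069 0.1066] yaw -60.1 tilt [ 0.001 -0.001] F [ 3.5 -3.9 -1.1] w 55.1 gf 50.0 q7 -1.41
[-0.92  -0.561  0.041] -0.055
t 65.6 pos [0.5028 0.207  0.1066] yaw -65.1 tilt [ 0.001 -0.001] F [ 2.9 -4.  -1.4] w 55.3 gf 50.0 q7 -1.49
[-0.866 -0.597  0.187] -0.185
```

```bash
q(){ python3 h.py $*; python3 -c "from bench import ctrl;print(ctrl.get_state()['torque'].round(3), ctrl.get_state()['joint_torque'][6].round(3))"; };  for i in 1; do python3 -m crank '[{"tx":0,"ty":0,"tz":0,"turn":1},{"tx":0,"ty":0,"tz":0,"turn":1},{"tx":0,"ty":0,"tz":0,"turn":1}]' >/dev/null; q;  python3 -m crank '[{"tx":0,"ty":0,"tz":0,"turn":1},{"tx":0,"ty":0,"tz":0,"turn":1},{"tx":0,"ty":0,"tz":0,"turn":1}]' >/dev/null; q; done; python3 - <<'E'
from h import *
m,im,d=shot('wrist','w11');b=cv2.resize(im[60:260,220:420,::-1],(600,600),interpolation=cv2.INTER_CUBIC);cv2.imwrite('pics/c11.png',b)
K=m['intrinsics'];p,_=cv2.projectPoints(np.array([[.5025,.2075,.11]]),*(lambda r:(cv2.Rodrigues(r)[0],-r@m['origin']))(R.from_rotvec(m['orientation']).as_matrix().T),K,m['dist_coeffs']);print(p)
E
```

```text
t 66.0 pos [0.5031 0.2072 0.1068] yaw -69.9 tilt [ 0.002 -0.001] F [ 4.  -4.  -0.7] w 55.5 gf 50.0 q7 -1.58
[-0.927 -0.74   1.054] -1.084
t 66.3 pos [0.504  0.2075 0.107 ] yaw -74.9 tilt [ 0.004 -0.001] F [ 5.6 -3.2 -1.8] w 55.5 gf 51.0 q7 -1.66
[-0.809 -1.117  1.072] -1.106
[[[315.33969058 252.62909115]]]
```

View pics/c11.png

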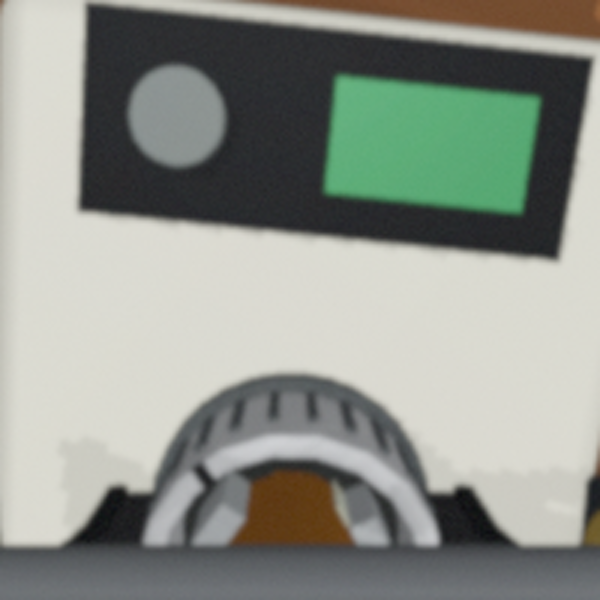

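The moment rose sharply to 1.07 N m, and in the crop the jaws at (220,510) and (365,510) sit against the glass. The vial is held tight. Releasing, backing off and doing a final check.

```bash
python3 -m crank '[{"tx":0,"ty":0,"tz":0,"turn":0},{"tx":0,"ty":0,"tz":0,"turn":0},{"tx":0,"ty":0,"tz":0,"turn":0},{"tx":0,"ty":0,"tz":0,"turn":0},{"tx":0,"ty":0,"tz":0,"turn":0}]' 85 30 >/dev/null; python3 -m crank '[{"tx":0,"ty":0,"tz":-20,"turn":0},{"tx":0,"ty":0,"tz":-60,"turn":0},{"tx":0,"ty":0,"tz":-120,"turn":0},{"tx":0,"ty":0,"tz":-180,"turn":0},{"tx":0,"ty":0,"tz":-180,"turn":0}]' >/dev/null; python3 -m crank '[{"tx":0,"ty":0,"tz":0,"turn":0},{"tx":0,"ty":0,"tz":0,"turn":0}]' >/dev/null; python3 - <<'E'
from h import *
st();L=[]
for n,(r,c) in {'side':(slice(80,300),slice(160,440)),'scene':(slice(150,330),slice(240,460))}.items():
    m,im,d=shot(n,n+'12');P=cloud(m,d);print(n)
    for xy in [(.487,-.077),(.596,-.072)]: circ(P,xy,.038,.07)
    circ(P,(.5025,.2075),.141,.17)
    L.append(cv2.resize(im[r,c,::-1],(400,400 if n=='side' else 400)))
cv2.imwrite('pics/c12.png',np.hstack(L))
E
```

```text
t 67.9 pos [0.5016 0.2072 0.2847] yaw -75.1 tilt [-0.003 -0.002] F [ 0.1  0.4 -0.4] w 85.0 gf 0.0 q7 -1.72
side
(0.487, -0.077) n 144 c 485.8 -78.5 r 12.7 ztop 47.9 mid [485.8 -78.5]
(0.596, -0.072) n 113 c 593.7 -73.2 r 13.0 ztop 47.9 mid [594.  -72.7]
(0.5025, 0.2075) n 89 c 500.5 206.1 r 14.6 ztop 150.1 mid [500.5 206.6]
scene
(0.487, -0.077) n 85 c 489.8 -77.6 r 14.2 ztop 49.1 mid [490.2 -77.4]
(0.596, -0.072) n 94 c 599.0 -70.0 r 13.3 ztop 48.9 mid [599.  -70.4]
(0.5025, 0.2075) n 178 c 505.8 208.9 r 13.1 ztop 150.8 mid [505.4 208.4]
```

View pics/c12.png

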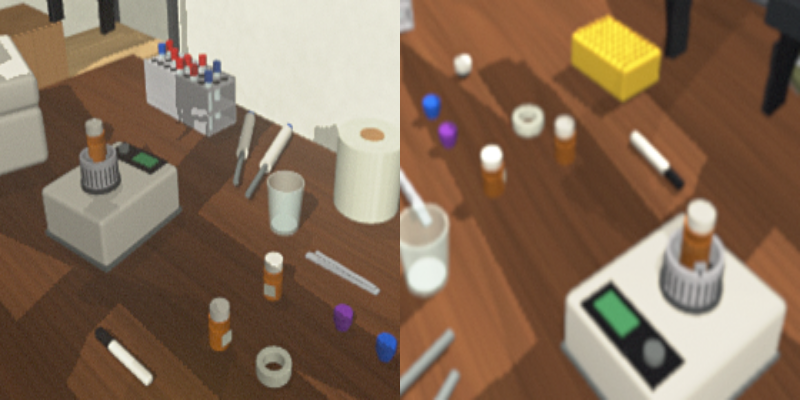

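The final view shows both short vials capped and standing, at (220,325) and (273,277) in the side crop. The tall capped vial is upright in the chuck at (97,145), and the bystanders are undisturbed. Handing in.

```bash
python3 -c "from bench import ctrl;print(ctrl.close_job())"
```

```text
the job is handed in; nothing more can be done
None
```

The job is handed in at about 68 s of the 208 s allowed: all three vials are capped level, the tall one stands upright in the chuck with the sleeve turned tight (the turning moment rose to about 1.07 N m), the two short ones stand on the bench, and the spare lid is where it was; the judge's result was not shown.

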